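# Pen the custard cups behind the carrier's keyed divider

### The job

Get the grey carrier ready for the walk to the fridge: pull the blue divider straight up out of its slots and stand it upright on the worktop, then slide the two cups from the long end along their lanes to join the other two in the short end, without lifting or tipping a cup. Put the divider back into the slots it came from and press it down until it snaps fully home, so that all four cups are penned in the short end; do not drag or tilt the carrier, or disturb the other things.

Things in the scene. Friction and masses are not known exactly. Their poses are not given: they have to be found in the camera images.
- carrier: Loose grey tray, thick walls, 160 mm (its x) by 363 (its y, incl. a 12 mm lug at each end), 56 high, 2.2 kg. Origin: centre of underside, z up. Floor at z = 6 mm, end walls at y = +-153.5; a fixed partition at x = 0 (4 thick, top z = 50) makes two 66 mm lanes along y, centres x = +-35. The divider parts the short end (132 long, towards -y: room for 2 cups a lane and 11 mm spare) from the long end (175, +y).
- divider_home (a point): Where the handle centre lies with the divider fully home: carrier x = 0, y = -21.5 mm, z = 77 mm. Below it is the pair of keyed slots in the side walls (mouths at z = 56 mm, flared: about 7 mm of play along y, 3 mm along x at the top, 1.5 to 2 mm lower down) and a notch in the partition. Two like pairs of slots, at y = -87.5 and +66 mm, stay empty.
- divider_handle (a point): Centre of the blue divider's handle bar: 48 mm long (its x), 10 thick (its y; grip across this), 20 high. Underside of divider 71 mm below. Its wall (151 long, 5 thick) begins 25 mm below. End flanges 20 wide keyed in the slots and a half lap on the partition: it goes in or out only straight up or down (50 mm), x along carrier x, either way round. Stands by itself on its flanges. 0.12 kg.
- divider_catch (a point): Middle of the divider, 35 mm below the handle centre, level with the two white sprung catches in its ends. They snap into windows of the side walls: an upward pull of 8 to 13 N frees them. Let down gently, the divider stops about 14 mm short under its own weight and must be pressed down with a further 3 to 8 N, until it snaps home.
- cup_a_mid (a point): Middle (21 mm up) of a full custard cup: cream paper, 58 mm across at the rim, narrower foot, 42 high, 0.075 kg, z up; slides easily on the carrier's floor. Two of the four cups start in the long end, two in the short end, one in each lane; which is which varies. Behind (+y of) a cup in the long end at least 45 mm is free.
- cup_b_mid (a point): Middle (21 mm up) of a full custard cup: cream paper, 58 mm across at the rim, narrower foot, 42 high, 0.075 kg, z up; slides easily on the carrier's floor. Two of the four cups start in the long end, two in the short end, one in each lane; which is which varies. Behind (+y of) a cup in the long end at least 45 mm is free.
- cup_c_mid (a point): Middle (21 mm up) of a full custard cup: cream paper, 58 mm across at the rim, narrower foot, 42 high, 0.075 kg, z up; slides easily on the carrier's floor. Two of the four cups start in the long end, two in the short end, one in each lane; which is which varies. Behind (+y of) a cup in the long end at least 45 mm is free.
- cup_d_mid (a point): Middle (21 mm up) of a full custard cup: cream paper, 58 mm across at the rim, narrower foot, 42 high, 0.075 kg, z up; slides easily on the carrier's floor. Two of the four cups start in the long end, two in the short end, one in each lane; which is which varies. Behind (+y of) a cup in the long end at least 45 mm is free.
- kitchen_timer: Bystander: white wind-up kitchen timer, 68 mm across, 56 high; origin at the centre of its underside.
- ring_cutter_1: Bystander: steel ring cutter, 55 mm across, 31 high; origin at the centre of its underside.
- masking_tape: Bystander: roll of masking tape, 82 mm across, 24 high; origin at the centre of its underside.
- flour_shaker: Bystander: steel flour shaker, 69 mm across, 106 high; origin at the centre of its underside.

How it is judged:
By the outcome, as a careful person would: the job done as asked, in the order asked, and still so for the second after the job is handed in, with the robot touching nothing.
It also fails if it takes over 67 s, if anything falls off the work surface, if the arm or the gripper's body presses on something with over 40 N, if the wrist force passes 120 N, or if a joint passes its speed limit or range.

### The arm

A 6-joint arm with a two-finger parallel gripper is mounted at the origin on a cart in front of the work surface, level with it; the furniture and walls round the work are solid. World frame = base frame: x ahead of the robot, y to its left, z up, the work surface at z = 0. Lengths are in mm, angles in degrees, forces in N, time in s.
With the tool pointing down it reaches from about 275 to 975 mm from the base axis. Payload 8.4 kg.
Tool frame: the origin (TCP) lies midway between the tips of the shut fingers; the grasp point (between the pads) lies grasp_offset behind it (grasp_offset is the distance from the TCP to the grasp point, in mm); x points along the fingers, z is the direction in which the jaws open and shut, and the axes are right-handed (so a half turn about x gives the same grasp; the last joint's range is limited). The gripper opens to 92 mm and grips with 3 to 60 N. Pads are 20 mm wide; open, the fingers measure 128 mm over their backs; the gripper's body (75 mm by 189 mm) begins 69 mm behind the grasp point.
Start: joints at [66.841, 20.225, 93.587, -0, 66.188, -0.138], TCP at [244.421, 575.227, 214.583] pointing down, gripper open.
Joint ranges: [-150.9, 150.9], [-52.94, 120.26], [3.33, 152.33], [-74.26, 254.26], [0, 154.13], [-172.89, 172.89]. Speed limits (degrees/s): [127.2, 127.2, 159.86, 180, 180, 180].

### API

Orientations are given as [roll, pitch, yaw] about the fixed x, y, z axes, in that order (R = Rz(yaw) Ry(pitch) Rx(roll)).
In Python, from cell import * gives the robot as it stands.
- The arm moves only by the tool play_rows, never from a script. Its argument "plan" is a list of rows, each a list of 6 numbers: the shift along the tool's x, y, z in mm, then the turn, a rotation vector about the tool's x, y, z in rad. In form: [[dx, dy, dz, ax, ay, az], ...]. A call has 1 to 12 rows; each row shifts and turns the commanded pose from where the row before left it, along the tool's axes as they then stand; what a row does not reach is not made up. A row lasts 1/10 s, in which the tool goes at most 50 mm and 8.59 degrees, less where a joint would pass 70% of its speed; a pose out of reach is approached as far as the arm can. A call with a gripper value outside its range is refused whole. "claw" is the closure, from 0 (fully open) to 1 (shut), set as the call begins (left out, the last holds). The fingers move at their own pace and stop on an object; "grip_force" is the grip in N (left out, the last holds). Time passes only in rows, so rows that do not move let the fingers close. It gives the time, the measured TCP pose, the force and the opening at its end, in the units of the state.
- get_state(): the state, without advancing time (a new reading comes with each control period).
- camera(name): name is "scene" or "side" or "wrist"; returns a dict with "pixels" (384x512x3 uint8, red, green, blue), "vfov" (degrees; the focal length in pixels is half the picture's height over the tangent of half this angle, whatever the lens; pixels are square), "cx", "cy" (the principal point, pixels), "cam_to_world" (4x4, takes a point from camera to world coordinates). Camera axes: x right, y down, z forward; pixel columns grow to the right and rows downward; lengths in mm; the calibration is good to about 2 mm. A picture is of the moment at which its call begins. There is no depth.
- sign_off(): hands the job in, once; it reports no verdict.
The state is a dict: "time_s": time; "qpos": joint angles; "dq": joint speeds; "effort": joint torques, N m; "tool_pos": TCP position; "eef_rot": TCP orientation; "contact_force": force on the tool from outside, world axes, zero at the start; "ft_torque": the same for the moment, N m; "finger_gap": finger opening in mm.
Only numpy, scipy, OpenCV 4.12 (cv2) and the standard library are available. Lean on these libraries where they do the work, as an engineer would, in place of code of your own. Each camera call takes 0.05 s, during which the arm holds its last target.

## Working session

There is one attempt and no reset: what is moved stays moved. The work goes in short steps, Python scripts to look and compute and a tool call to move; the robot and the scene stay as the last step left them, time stands still between calls to the robot, and variables do not carry over. Pictures are saved under pics/ and viewed, and the job is handed in when it is done.

Besides the shell and the picture viewer there is one more tool, called after "Emit:" as name(argument=value, ...), one argument or row to a line, values as JSON. play_rows: Moves the arm, as the interface text tells. Its arguments: {"type":"object","properties":{"plan":{"type":"array","items":{"type":"array","items":{"type":"number"}}},"claw":{"type":"number"},"grip_force":{"type":"number"}},"required":["plan"]}

```bash
ls; mkdir -p pics
python3 - <<'E'
from cell import *
import cv2
s=get_state()
print({k:s[k] for k in ('time_s','tool_pos','eef_rot','contact_force','finger_gap')}); print([k for k in s])
for n in ("scene","side","wrist"):
    c=camera(n); cv2.imwrite(f'pics/{n}0.png',c['pixels'][:,:,::-1]); print(n,c['vfov'],c['cx'],c['cy'],c['cam_to_world'])
E
```

```text
pics
{'time_s': 0.0, 'tool_pos': array([244.24061112, 574.7683242 , 213.88176669]), 'eef_rot': array([-178.98010687,   89.92174074, -112.00171042]), 'contact_force': array([ 0.57609754, -0.7155968 ,  0.14529922]), 'finger_gap': 91.90751279553002}
['time_s', 'qpos', 'dq', 'effort', 'tool_pos', 'eef_rot', 'contact_force', 'ft_torque', 'finger_gap']
scene 42.31126444487079 258.0752226682127 196.7029526935089 [[ 8.91144317e-01 -1.79324528e-01  4.16778741e-01 -1.45102801e+02]
 [-4.53056562e-01 -4.01349145e-01  7.96026768e-01 -1.17247638e+03]
 [ 2.45266670e-02 -8.98199074e-01 -4.38904164e-01  7.66366732e+02]
 [ 0.00000000e+00  0.00000000e+00  0.00000000e+00  1.00000000e+00]]
side 46.0093069073842 258.8536092283438 188.79528462598222 [[ 9.98197795e-01  2.24687013e-02 -5.56445751e-02  5.79429672e+02]
 [ 5.85980737e-02 -5.64888606e-01  8.23083914e-01 -1.07752229e+03]
 [-1.29393598e-02 -8.24861213e-01 -5.65187183e-01  8.78249975e+02]
 [ 0.00000000e+00  0.00000000e+00  0.00000000e+00  1.00000000e+00]]
wrist 64.60761577656936 252.31175253111653 184.67204249761534 [[ 3.91438854e-01  8.88832036e-01  2.38229375e-01  1.77240709e+02]
 [ 9.20203904e-01 -3.77916260e-01 -1.02000366e-01  6.03124036e+02]
 [-6.30438590e-04  2.59146508e-01 -9.65837818e-01  3.84480227e+02]
 [ 0.00000000e+00  0.00000000e+00  0.00000000e+00  1.00000000e+00]]
```

View pics/scene0.png

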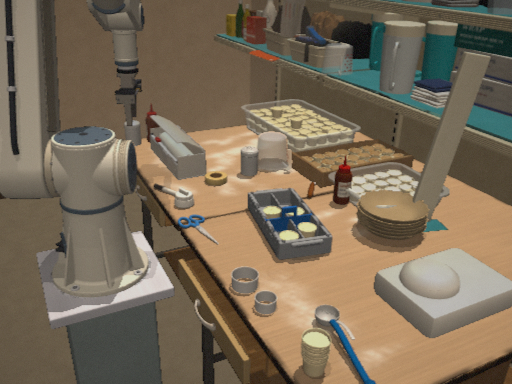

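View pics/side0.png

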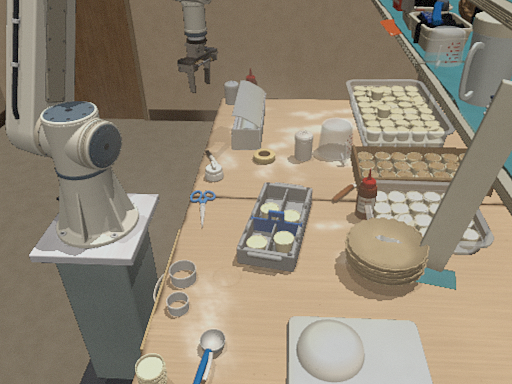

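View pics/wrist0.png

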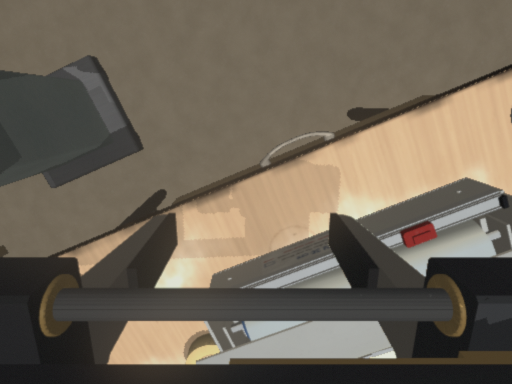

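The side view shows the carrier near (277,225) with the blue divider in the middle and two cups on each side. The scene view shows it near (288,222). I'll zoom in to measure it.

```bash
cat > h.py <<'E'
import numpy as np, cv2
from cell import *
def ray(c,u,v):
    f=c['pixels'].shape[0]/2/np.tan(np.radians(c['vfov']/2)); T=np.array(c['cam_to_world'])
    d=T[:3,:3]@np.array([(u-c['cx'])/f,(v-c['cy'])/f,1.]); return T[:3,3],d/np.linalg.norm(d)
def onz(c,u,v,z):
    o,d=ray(c,u,v); return o+d*(z-o[2])/d[2]
def tri(r1,r2):
    (o1,d1),(o2,d2)=r1,r2
    A=np.stack([d1,-d2],1); t=np.linalg.lstsq(A,o2-o1,rcond=None)[0]
    p,q=o1+t[0]*d1,o2+t[1]*d2; return (p+q)/2,np.linalg.norm(p-q)
def proj(c,p):
    f=c['pixels'].shape[0]/2/np.tan(np.radians(c['vfov']/2)); T=np.linalg.inv(np.array(c['cam_to_world']))
    q=T[:3,:3]@np.asarray(p)+T[:3,3]; return q[0]/q[2]*f+c['cx'],q[1]/q[2]*f+c['cy']
def zoom(c,u0,v0,u1,v1,k,name):
    im=c['pixels'][v0:v1,u0:u1,::-1]; cv2.imwrite('pics/'+name,cv2.resize(im,None,fx=k,fy=k,interpolation=cv2.INTER_CUBIC))
E
python3 - <<'E'
from h import *
import pickle
a=camera('scene');b=camera('side')
pickle.dump((a,b),open('c0.pkl','wb'))
zoom(a,235,175,340,265,7,'sz.png'); zoom(b,225,170,325,280,5,'dz.png')
E
```

```text
(no output)
```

View pics/sz.png

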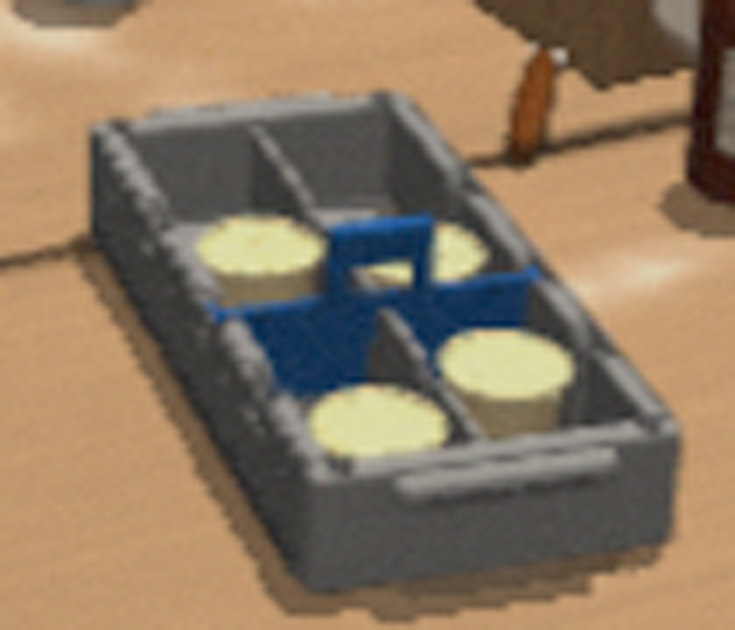

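View pics/dz.png

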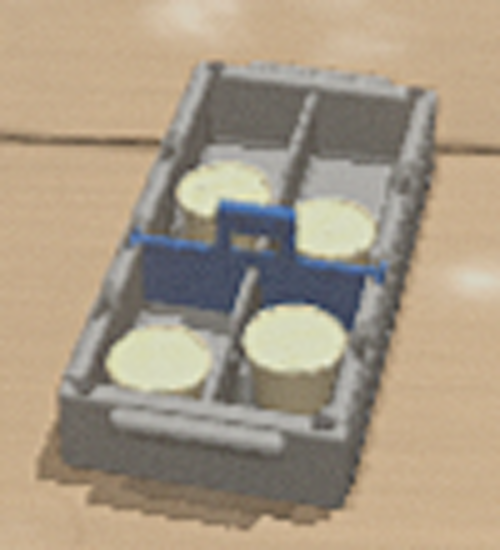

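Both zooms show the divider nearer the camera end, so the short end (-y) faces the camera, and the long-end cups sit close behind the divider. Next I'll measure the rim corners, handle and cup rims.

Run:
```python
from h import *
import pickle
a,b=pickle.load(open('c0.pkl','rb'))
S=lambda u,v:((u+.5)/7-.5+235,(v+.5)/7-.5+175)
D=lambda u,v:((u+.5)/5-.5+225,(v+.5)/5-.5+170)
cs=dict(nl=S(318,478),nr=S(677,428),fl=S(93,128),fr=S(398,93))
cd=dict(nl=D(62,392),nr=D(348,432),fl=D(203,65),fr=D(438,92))
for k in cs:
    print(k,onz(a,*cs[k],56).round(1),onz(b,*cd[k],56).round(1),[np.round(x,1) for x in tri(ray(a,*cs[k]),ray(b,*cd[k]))])
P={k:(onz(a,*cs[k],56)+onz(b,*cd[k],56))/2 for k in cs}
print('len',np.linalg.norm(P['nl']-P['fl']),np.linalg.norm(P['nr']-P['fr']),'wid',np.linalg.norm(P['nl']-P['nr']),np.linalg.norm(P['fl']-P['fr']))
for n,c in(('a',a),('b',b)):
    im=c['pixels'].astype(int); m=((im[...,2]>im[...,0]*1.6)&(im[...,2]>70)).astype(np.uint8)
    k,l,st,ce=cv2.connectedComponentsWithStats(m)
    for i in range(1,k):
        if st[i,4]>8 and 220<ce[i][0]<340 and 170<ce[i][1]<280: print(n,'blue',st[i],ce[i])
    m=((im[...,0]>195)&(im[...,1]>185)&(im[...,2]>120)&(im[...,0]-im[...,2]>25)&(im[...,0]-im[...,1]<25)).astype(np.uint8)
    k,l,st,ce=cv2.connectedComponentsWithStats(m)
    for i in range(1,k):
        if st[i,4]>20 and 235<ce[i][0]<330 and 175<ce[i][1]<265: print(n,'cup',st[i],ce[i].round(1),onz(c,*ce[i],48).round(1))
# handle top corners
hs=[S(328,232),S(433,216)]; hd=[D(220,202),D(294,211)]
for p,q in zip(hs,hd): print('h',[np.round(x,1) for x in tri(ray(a,*p),ray(b,*q))])
# ends of divider
for p,q in((S(210,312),D(132,238)),(S(538,272),D(383,272))): print('e',[np.round(x,1) for x in tri(ray(a,*p),ray(b,*q))])
```

```text
nl [ 453.7 -166.    56. ] [ 456.  -165.1   56. ] [array([ 455.7, -162.6,   53.6]), np.float64(0.1)]
nr [ 605.  -192.9   56. ] [ 610.1 -189.7   56. ] [array([ 610.4, -185.3,   51.1]), np.float64(1.1)]
fl [511.7 155.6  56. ] [517.2 156.7  56. ] [array([516.7, 165.5,  50.4]), np.float64(0.5)]
fr [664.2 130.6  56. ] [669.7 131.3  56. ] [array([670.3, 140.2,  50.4]), np.float64(0.7)]
len 327.1641010515022 327.6797607652589 wid 154.8430347844486 154.5764309741874
a blue [265 205  47  27 471] [288.14437367 218.49681529]
a cup [231 177  17   5  32] [240.4 179.2] [543.9 282.2  48. ]
a cup [263 207  17   7  95] [271.3 210.1] [531.8  28.6  48. ]
a cup [298 208   6   7  28] [299.8 211. ] [610.1 -13.7  48. ]
a cup [299 223  17   9 122] [306.7 226.9] [ 576.5 -108.8   48. ]
a cup [280 231  18   9 129] [288.1 235.2] [ 502.  -127.6   48. ]
b blue [269 211  15   4  35] [276.62857143 211.97142857]
b blue [251 217  16   4  26] [258.38461538 218.23076923]
b blue [284 221  18   5  31] [292.80645161 223.16129032]
b cup [293 177  10   4  24] [296.6 178.6] [620.7 196.8  48. ]
b cup [261 202  18  11 116] [268.8 206.8] [534.   35.3  48. ]
b cup [285 210  15  11 108] [291.  214.7] [601.9  -1.7  48. ]
b cup [274 231  20  13 168] [283.2 237. ] [ 580.2 -104.7   48. ]
b cup [247 235  20  13 176] [256.1 240.9] [ 505.2 -124.5   48. ]
h [array([535.9, -25.4,  81.2]), np.float64(0.7)]
h [array([579.1, -40.3,  87.1]), np.float64(1.1)]
e [array([483.1, -19.7,  49.8]), np.float64(1.6)]
e [array([631.3, -48.1,  51.2]), np.float64(0.5)]
```

```bash
cat >> h.py <<'E'
from scipy.spatial.transform import Rotation as Ro
def Rst(s): return Ro.from_euler('xyz',s['eef_rot'],degrees=True)
def Rtgt(yaw_jaw):  # tool x down, tool z (jaw) at world angle yaw_jaw
    a=np.radians(yaw_jaw); x=np.array([0,0,-1.]); z=np.array([np.cos(a),np.sin(a),0]); y=np.cross(z,x)
    return Ro.from_matrix(np.stack([x,y,z],1))
def rows(p0,R0,p1,R1,n):
    rv=(R0.inv()*R1).as_rotvec(); out=[];R=R0;p=np.array(p0,float)
    for i in range(n):
        d=np.round(R.inv().apply((np.array(p1)-p)/(n-i)),1); t=np.round((R.inv()*R1).as_rotvec()/(n-i),3)
        out.append([float(x) for x in list(d)+list(t)]); p=p+R.apply(d); R=R*Ro.from_rotvec(t)
    return out
def go(p1,yaw,n,p0=None,R0=None):
    s=get_state(); p0=s['tool_pos'] if p0 is None else p0; R0=Rst(s) if R0 is None else R0
    cand=[Rtgt(yaw),Rtgt(yaw+180)]
    R1=min(cand,key=lambda R:(R0.inv()*R).magnitude())
    r=rows(p0,R0,p1,R1,n); print('turn',np.degrees((R0.inv()*R1).magnitude()))
    for i in range(0,n,12): print(r[i:i+12])
E
python3 - <<'E'
from h import *
import cell
print([k for k in dir(cell) if not k.startswith('_')]); print(getattr(cell,'grasp_offset',None))
s=get_state();print(Rst(s).as_matrix().round(3), s['qpos'])
go([540,-36,240],80,24)
E
```

```text
['IKError', 'camera', 'get_state', 'grasp_offset', 'sign_off']
18.700000000000003
[[-0.    -0.92   0.391]
 [-0.001  0.391  0.92 ]
 [-1.    -0.    -0.001]] [ 6.68407798e+01  2.02437124e+01  9.36059916e+01 -2.22363928e-04
  6.61867774e+01 -1.36968633e-01]
turn 13.022212584413914
[[-1.1, -21.3, -18.6, -0.009, -0.0, -0.0], [-1.1, -21.1, -18.8, -0.009, -0.0, -0.0], [-1.1, -21.0, -19.0, -0.01, -0.0, -0.0], [-1.1, -20.8, -19.2, -0.009, -0.0, -0.0], [-1.1, -20.6, -19.4, -0.01, -0.0, -0.0], [-1.1, -20.4, -19.6, -0.009, -0.0, -0.0], [-1.0, -20.2, -19.8, -0.01, -0.0, -0.0], [-1.1, -20.0, -20.0, -0.009, -0.0, -0.0], [-1.0, -19.8, -20.2, -0.01, -0.0, -0.0], [-1.1, -19.6, -20.3, -0.009, -0.0, -0.0], [-1.0, -19.5, -20.5, -0.01, -0.0, -0.0], [-1.1, -19.2, -20.7, -0.009, -0.0, -0.0]]
[[-1.0, -19.1, -20.9, -0.01, -0.0, -0.0], [-1.1, -18.9, -21.1, -0.009, -0.0, -0.0], [-1.0, -18.7, -21.3, -0.01, -0.0, -0.0], [-1.1, -18.4, -21.4, -0.009, -0.0, -0.0], [-1.0, -18.2, -21.6, -0.01, -0.0, -0.0], [-1.1, -18.0, -21.8, -0.009, -0.0, -0.0], [-1.0, -17.8, -21.9, -0.01, -0.0, -0.0], [-1.1, -17.6, -22.1, -0.009, -0.0, -0.0], [-1.0, -17.4, -22.3, -0.01, -0.0, -0.0], [-1.1, -17.2, -22.5, -0.009, -0.0, -0.0], [-1.0, -17.1, -22.6, -0.01, -0.0, -0.0], [-1.1, -16.8, -22.8, -0.009, -0.001, -0.0]]
```

Emit:
play_rows(
  plan=[
    [-1.1,-21.2,-18.7,-0.01,0,0],
    [-1.1,-21.1,-18.8,-0.01,0,0],
    [-1.1,-21,-19,-0.01,0,0],
    [-1.1,-20.8,-19.2,-0.01,0,0],
    [-1.1,-20.6,-19.4,-0.01,0,0],
    [-1.1,-20.4,-19.6,-0.01,0,0],
    [-1.1,-20.2,-19.8,-0.01,0,0],
    [-1.1,-20,-20,-0.01,0,0],
    [-1.1,-19.8,-20.2,-0.01,0,0],
    [-1.1,-19.6,-20.3,-0.01,0,0],
    [-1.1,-19.5,-20.5,-0.01,0,0],
    [-1.1,-19.2,-20.7,-0.01,0,0],
  ],
  claw=0.4,
)

```text
time_s: 1.45
tool_pos: [393.5, 269.1, 227.9]
eef_rot: [-41.3, 90.0, 32.6]
contact_force: [0.0, 0.9, 0.5]
finger_gap: 55.0
```

Emit:
play_rows(
  plan=[
    [-1,-19.1,-20.9,-0.01,0,0],
    [-1,-18.9,-21.1,-0.01,0,0],
    [-1,-18.7,-21.3,-0.01,0,0],
    [-1,-18.4,-21.4,-0.01,0,0],
    [-1,-18.2,-21.6,-0.01,0,0],
    [-1,-18,-21.8,-0.01,0,0],
    [-1,-17.8,-21.9,-0.01,0,0],
    [-1,-17.6,-22.1,-0.01,0,0],
    [-1,-17.4,-22.3,-0.01,0,0],
    [-1,-17.2,-22.5,-0.01,0,0],
    [-1,-17.1,-22.6,-0.007,0,0],
    [-1,-16.8,-22.8,0,0,0],
  ],
)

```text
time_s: 2.65
tool_pos: [544.2, -35.1, 239.8]
eef_rot: [-3.8, 90.0, 76.2]
contact_force: [0.2, 0.3, -0.3]
finger_gap: 55.0
```

Run:
```python
from h import *
import pickle
c=camera('wrist'); s=get_state(); pickle.dump((c,s),open('w1.pkl','wb'))
print(s['tool_pos'],s['eef_rot'],s['time_s'],s['finger_gap'],s['contact_force'])
cv2.imwrite('pics/w1.png',c['pixels'][:,:,::-1])
```

```text
[546.10919304 -38.14198331 240.06114125] [-128.61426183   89.84652819  -48.65781328] 2.7 55.2689055907624 [ 0.4153712  -2.58362172 -0.3856081 ]
```

View pics/w1.png

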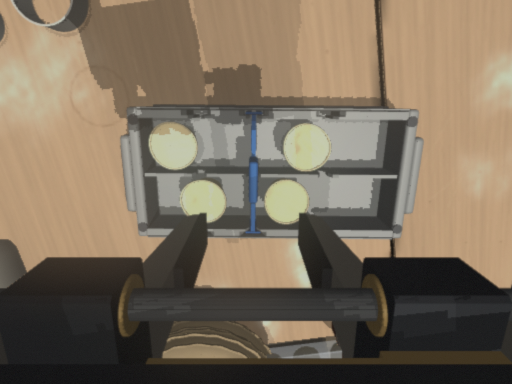

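The wrist view shows the whole carrier: lugs at x≈128 and 418, the divider as a blue line at u≈254, and the cup rims at (173,146), (203,202), (306,147) and (287,202). I'll zoom in for precise measurement.

Run:
```python
from h import *
import pickle
c,s=pickle.load(open('w1.pkl','rb'))
zoom(c,115,95,275,250,4,'w1l.png'); zoom(c,265,95,425,250,4,'w1r.png')
print(c['cam_to_world'].round(3))
im=c['pixels'].astype(int)
m=((im[...,2]>im[...,0]*1.6)&(im[...,2]>60)).astype(np.uint8)
k,l,st,ce=cv2.connectedComponentsWithStats(m)
for i in range(1,k):
    if st[i,4]>5: print('blue',st[i],ce[i])
ys,xs=np.where(m)
for y in range(105,240,4):
    r=xs[ys==y]; print(y,(r.min(),r.max()) if len(r) else None,end=' ')
```

```text
[[ 1.74000e-01  9.51000e-01  2.55000e-01  4.72400e+02]
 [ 9.85000e-01 -1.68000e-01 -4.40000e-02 -2.28730e+01]
 [ 1.00000e-03  2.59000e-01 -9.66000e-01  4.10349e+02]
 [ 0.00000e+00  0.00000e+00  0.00000e+00  1.00000e+00]]
blue [251 121   5  35 145] [253.02758621 138.55172414]
blue [246 162  14  71 441] [252.83219955 192.51247166]
105 None 109 None 113 None 117 None 121 (np.int64(252), np.int64(254)) 125 (np.int64(252), np.int64(254)) 129 (np.int64(252), np.int64(254)) 133 (np.int64(251), np.int64(255)) 137 (np.int64(251), np.int64(255)) 141 (np.int64(251), np.int64(255)) 145 (np.int64(251), np.int64(255)) 149 (np.int64(251), np.int64(255)) 153 (np.int64(252), np.int64(254)) 157 None 161 None 165 (np.int64(250), np.int64(257)) 169 (np.int64(249), np.int64(257)) 173 (np.int64(249), np.int64(257)) 177 (np.int64(250), np.int64(256)) 181 (np.int64(250), np.int64(256)) 185 (np.int64(250), np.int64(256)) 189 (np.int64(250), np.int64(256)) 193 (np.int64(250), np.int64(256)) 197 (np.int64(250), np.int64(256)) 201 (np.int64(250), np.int64(255)) 205 (np.int64(251), np.int64(254)) 209 (np.int64(251), np.int64(254)) 213 (np.int64(251), np.int64(254)) 217 (np.int64(251), np.int64(254)) 221 (np.int64(251), np.int64(254)) 225 (np.int64(251), np.int64(254)) 229 (np.int64(251), np.int64(254)) 233 None 237 None
```

View pics/w1l.png

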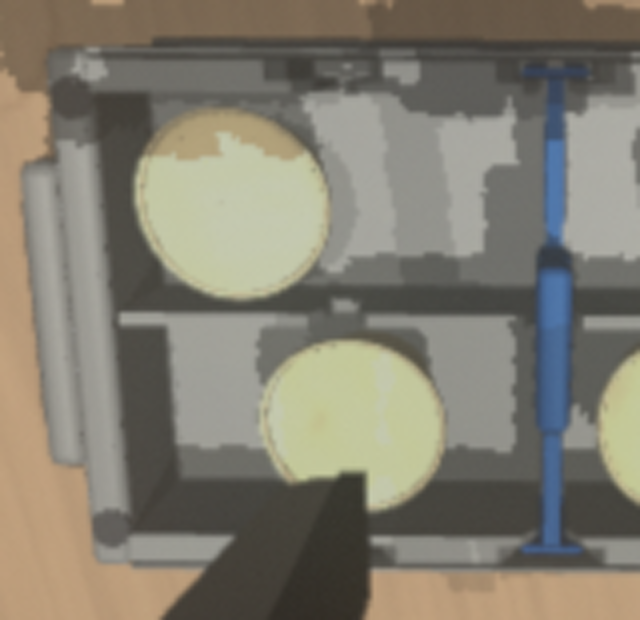

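View pics/w1r.png

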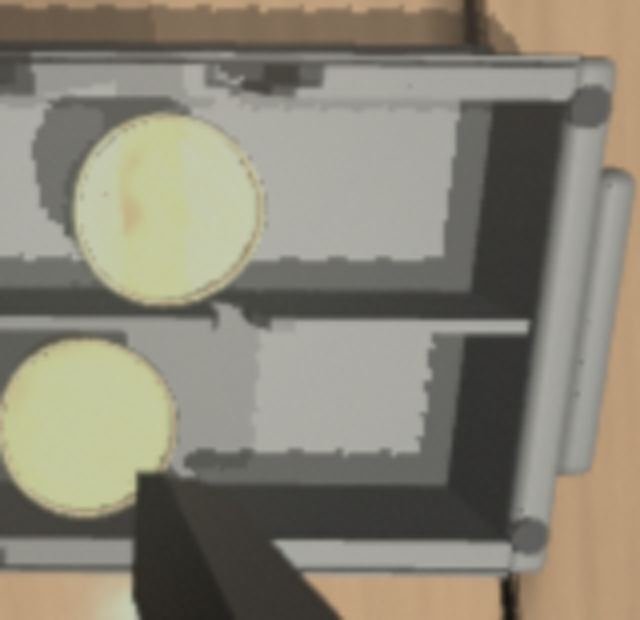

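Run:
```python
from h import *
import pickle
c,s=pickle.load(open('w1.pkl','rb'))
L=lambda u,v:((u+.5)/4-.5+115,(v+.5)/4-.5+95)
R=lambda u,v:((u+.5)/4-.5+265,(v+.5)/4-.5+95)
q={'ls':L(50,52),'rs':L(97,562),'ll':R(613,62),'rl':R(543,572)}
P={k:onz(c,*v,56)[:2] for k,v in q.items()}
for k in P: print(k,P[k].round(1))
print('len',np.linalg.norm(P['ls']-P['ll']),np.linalg.norm(P['rs']-P['rl']),'wid',np.linalg.norm(P['ls']-P['rs']),np.linalg.norm(P['ll']-P['rl']))
cen=sum(P.values())/4
v=(P['ll']+P['rl']-P['ls']-P['rs']);yaw=np.degrees(np.arctan2(-v[0],v[1]))
v2=(P['rs']+P['rl']-P['ls']-P['ll']);print('cen',cen,'yaw',yaw,np.degrees(np.arctan2(v2[1],v2[0])))
a=np.radians(yaw);print('home',cen+np.array([np.sin(a)*21.5,-np.cos(a)*21.5]))
e1=onz(c,*L(555,268),87);e2=onz(c,*L(551,430),87);print('handle',e1,e2,(e1+e2)/2,np.linalg.norm(e1-e2))
f1=onz(c,*L(555,72),54);f2=onz(c,*L(551,549),54);print('flange',f1,f2,(f1+f2)/2,np.linalg.norm(f1-f2),np.degrees(np.arctan2((f2-f1)[1],(f2-f1)[0])))
Rm=np.array([[np.cos(a),-np.sin(a)],[np.sin(a),np.cos(a)]])
im=c['pixels'].astype(int)
for n,u in(('A',L(232,203)),('B',L(352,427)),('C',R(168,209)),('D',R(86,427))):
    p=onz(c,*u,48)[:2]; print(n,p.round(1),(Rm.T@(p-cen)).round(1))
```

```text
ls [ 452.6 -162.9]
rs [ 606.2 -191.9]
ll [512.7 160.9]
rl [667.3 133.6]
len 329.31885326095426 331.1867800783741 wid 156.26505945526966 157.05563519123638
cen [559.6984891  -15.04857903] yaw -10.57679228086966 -10.36554178328543
home [555.75209537 -36.18328926]
handle [532.74317478 -32.1225348   87.        ] [577.87221331 -41.19900881  87.        ] [555.30769405 -36.66077181  87.        ] 46.03273290782305
flange [482.96406945 -23.22555812  54.        ] [627.70027046 -49.97618519  54.        ] [555.33216995 -36.60087166  54.        ] 147.1875128233792 -10.471430531194194
A [ 503.8 -124.7] [ -34.8 -118.1]
B [ 578.7 -104.7] [ 35.2 -84.6]
C [533.5  32.6] [-34.5  42. ]
D [597.   -1.6] [34.2 20.1]
```

Run:
```python
from h import *
import pickle
a,b=pickle.load(open('c0.pkl','rb'))
cen=np.array([559.7,-15]);t=np.radians(-10.45);M=np.array([[np.cos(t),-np.sin(t)],[np.sin(t),np.cos(t)]])
for c,n,box,k in((a,'sp.png',(190,160,400,370),3.5),(b,'dp.png',(150,150,350,350),3.5)):
    im=c['pixels'][:,:,::-1].copy()
    for cx,cy in((0,-245),(-165,-20)):
        pts=[proj(c,[*(cen+M@np.array([cx+dx,cy+dy])),0]) for dx,dy in((-76,-10),(76,-10),(76,10),(-76,10))]
        cv2.polylines(im,[np.round(pts).astype(int)],True,(0,0,255),1)
    pts=[proj(c,[*(cen+M@np.array([dx,dy])),56]) for dx,dy in((-80,-169),(80,-169),(80,169),(-80,169))]
    cv2.polylines(im,[np.round(pts).astype(int)],True,(0,255,0),1)
    zoom({'pixels':im[:,:,::-1]},*box,2.8,n)
s=get_state();print(s['tool_pos'],s['eef_rot'])
go([555.3,-36.6,120],79.55,8)
```

```text
[546.10919304 -38.14198331 240.06114125] [-128.61426183   89.84652819  -48.65781328]
turn 0.4344581978004902
[[15.0, -1.1, 0.4, 0.001, -0.0, 0.0], [15.0, -1.1, 0.4, 0.001, -0.0, 0.0], [15.0, -1.1, 0.4, 0.001, -0.0, 0.0], [15.0, -1.0, 0.4, 0.001, -0.0, 0.0], [15.0, -1.1, 0.4, 0.001, -0.0, 0.001], [15.0, -1.1, 0.4, 0.001, -0.001, 0.0], [15.0, -1.0, 0.5, 0.001, -0.0, 0.001], [15.1, -1.1, 0.4, 0.0, -0.001, 0.0]]
```

View pics/sp.png

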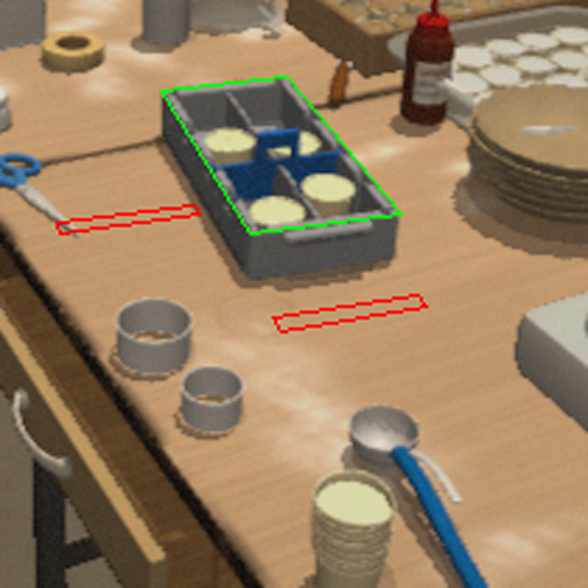

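View pics/dp.png

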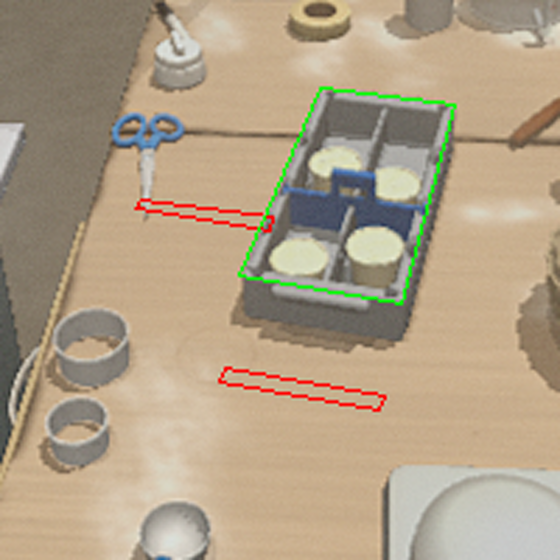

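The overlays fit the carrier rim in both views. The spot 245 mm toward -y from the carrier centre is clear worktop, so I'll stand the divider there. Now descending to the handle.

Emit:
play_rows(
  plan=[
    [20,-1.5,0.5,0.001,0,0],
    [20,-1.5,0.5,0.001,0,0],
    [20,-1.5,0.5,0.001,0,0],
    [20,-1,0.5,0.001,0,0],
    [20,-1,0.5,0.001,0,0],
    [20,-1,0.5,0.001,0,0],
    [0,0,0,0,0,0],
    [0,0,0,0,0,0],
  ],
)

```text
time_s: 3.5
tool_pos: [551.6, -32.3, 119.9]
eef_rot: [96.7, 90.0, 176.3]
contact_force: [-1.0, -0.3, 0.4]
finger_gap: 55.3
```

Run:
```python
from h import *
c=camera('wrist'); s=get_state()
print(s['tool_pos'],s['eef_rot'],Rst(s).as_matrix().round(3),s['time_s'],s['contact_force'])
cv2.imwrite('pics/w2.png',c['pixels'][:,:,::-1])
go([555.3,-36.6,58.3],79.55,5)
```

```text
[552.13321222 -32.30929044 120.55123618] [-84.6581162   89.96393602  -5.01239145] [[ 0.001 -0.984  0.18 ]
 [-0.     0.18   0.984]
 [-1.    -0.001  0.   ]] 3.55 [0.71694048 0.46830006 0.15463854]
turn 0.10229290288325243
[[12.5, -0.8, -0.7, 0.0, 0.0, 0.0], [12.4, -0.8, -0.7, 0.0, 0.0, 0.0], [12.5, -0.7, -0.8, 0.001, 0.0, 0.0], [12.4, -0.8, -0.7, 0.0, 0.0, 0.0], [12.5, -0.7, -0.8, 0.001, 0.0, 0.001]]
```

View pics/w2.png

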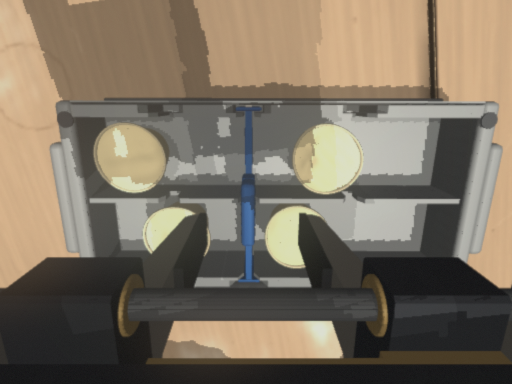

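The handle is centred between the fingers at u≈248, v 180–245, and the arm is now settled. I'll re-measure from this closer view.

Run:
```python
from h import *
c=camera('wrist')
im=c['pixels'].astype(int); m=((im[...,2]>im[...,0]*1.5)&(im[...,2]>45)); ys,xs=np.where(m)
ok=(xs>225)&(xs<275)
for y in range(104,290,6):
    r=xs[(ys==y)&ok]; print(y,(int(r.min()),int(r.max())) if len(r) else None,end=' ')
zoom(c,200,95,300,295,3,'w2z.png')
s=get_state();print(s['tool_pos'])
```

```text
104 None 110 (246, 250) 116 (246, 250) 122 (246, 250) 128 (245, 251) 134 (245, 251) 140 (245, 251) 146 (245, 251) 152 (245, 251) 158 (245, 251) 164 (246, 250) 170 (246, 250) 176 None 182 None 188 (241, 253) 194 (241, 253) 200 (242, 253) 206 (242, 253) 212 (241, 253) 218 (242, 253) 224 (241, 253) 230 (242, 253) 236 (242, 253) 242 (242, 253) 248 (245, 251) 254 (245, 251) 260 (245, 252) 266 (245, 252) 272 (245, 252) 278 (240, 257) 284 None [552.40588791 -32.33584616 120.84839293]
```

View pics/w2z.png

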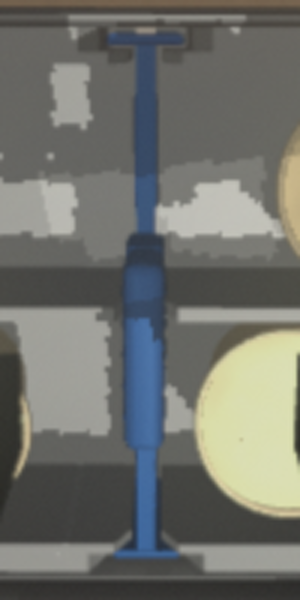

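Run:
```python
from h import *
c=camera('wrist')
e1=onz(c,247.7,186,87);e2=onz(c,247.7,244.3,87);print(e1,e2,(e1+e2)/2,np.linalg.norm(e1-e2))
f1=onz(c,248,108,54);f2=onz(c,248.5,279.5,54);print(f1,f2,(f1+f2)/2,np.linalg.norm(f1-f2),np.degrees(np.arctan2(*(f2-f1)[[1,0]])))
print(proj(c,[555.3,-36.6,87]))
s=get_state();print(s['tool_pos'])
```

```text
[535.10402273 -32.73561431  87.        ] [578.83325356 -40.92409689  87.        ] [556.96863815 -36.8298556   87.        ] 44.48928944754321
[483.7270043  -23.34581384  54.        ] [628.30450566 -49.93040928  54.        ] [556.01575498 -36.63811156  54.        ] 147.00134222234064 -10.419037097611168
(np.float64(247.58649129878341), np.float64(213.71856360695426))
[552.48085391 -32.33714681 120.976626  ]
```

Emit:
play_rows(
  plan=[
    [0,-2.4,-1.8,0.001,0,0],
    [0,-2.3,-1.8,0.001,0,0],
    [20,0,0,0,0,0],
    [20,0,0,0,0,0],
    [14,0,0,0,0,0],
    [8,0,0,0,0,0],
    [0,0,0,0,0,0],
    [0,0,0,0,0,0],
  ],
)

```text
time_s: 4.45
tool_pos: [556.1, -36.8, 58.2]
eef_rot: [-85.7, 90.0, -6.2]
contact_force: [0.1, -0.5, 0.4]
finger_gap: 54.9
```

Emit:
play_rows(
  plan=[
    [0,0,0,0,0,0],
    [0,0,0,0,0,0],
    [0,0,0,0,0,0],
    [0,0,0,0,0,0],
    [0,0,0,0,0,0],
  ],
  claw=1,
  grip_force=35,
)

```text
time_s: 4.95
tool_pos: [555.8, -36.7, 58.0]
eef_rot: [-83.3, 90.0, -3.8]
contact_force: [-0.0, 0.7, 0.5]
finger_gap: 16.8
```

Emit:
play_rows(
  plan=[
    [0,0,0,0,0,0],
    [0,0,0,0,0,0],
    [0,0,0,0,0,0],
    [0,0,0,0,0,0],
  ],
)

```text
time_s: 5.35
tool_pos: [555.8, -36.7, 57.9]
eef_rot: [-112.7, 90.0, -33.2]
contact_force: [0.3, -0.0, 1.6]
finger_gap: 9.7
```

Gripped at a 10 mm gap with negligible side force. Home TCP is about (555.9, -36.7, 58.0). Now pulling straight up.

Emit:
play_rows(
  plan=[
    [-2,0,0,0,0,0],
    [-2,0,0,0,0,0],
    [-3,0,0,0,0,0],
    [-4,0,0,0,0,0],
    [-5,0,0,0,0,0],
    [-5,0,0,0,0,0],
    [-5,0,0,0,0,0],
    [-6,0,0,0,0,0],
    [-8,0,0,0,0,0],
    [-8,0,0,0,0,0],
    [-10,0,0,0,0,0],
    [-12,0,0,0,0,0],
  ],
)

```text
time_s: 6.55
tool_pos: [555.6, -36.7, 128.6]
eef_rot: [99.6, 90.0, 179.1]
contact_force: [-0.5, 0.1, -1.9]
finger_gap: 9.4
```

Run:
```python
from h import *
c=camera('scene'); d=camera('side'); s=get_state()
print(s['tool_pos'],s['contact_force'],s['finger_gap'])
zoom(c,200,130,360,290,3.5,'s3.png')
zoom(d,200,130,360,290,3.5,'d3.png')
```

```text
[557.0114433  -36.80339442 129.86088301] [ 0.5779113 -0.0638127 -1.3062319] 9.867674498698364
```

View pics/s3.png

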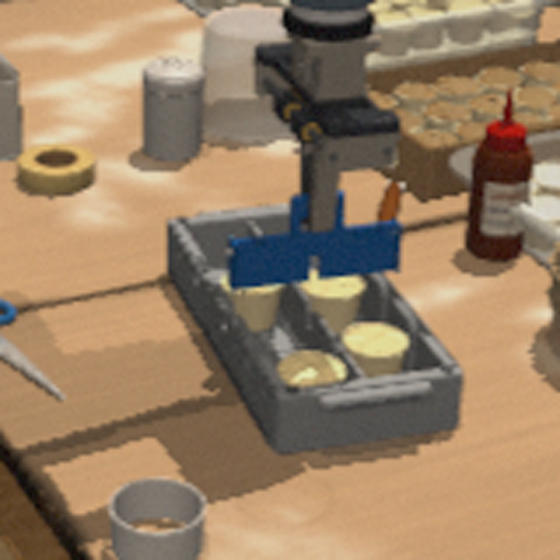

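View pics/d3.png

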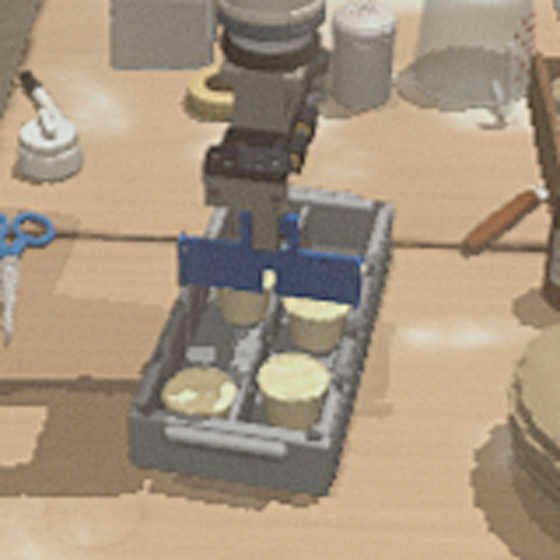

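The divider is out and clear, the carrier hasn't moved and the cups are in place. Carrying it toward -y to the free spot.

Emit:
play_rows(
  plan=[
    [-10,0,0,0,0,0],
    [0,0,-15,0,0,0],
    [0,0,-25,0,0,0],
    [0,0,-30,0,0,0],
    [0,0,-30,0,0,0],
    [0,0,-30,0,0,0],
    [0,0,-30,0,0,0],
    [0,0,-30,0,0,0],
    [0,0,-25,0,0,0],
    [0,0,-13,0,0,0],
    [0,0,0,0,0,0],
  ],
)

```text
time_s: 7.75
tool_pos: [513.6, -262.5, 137.6]
eef_rot: [110.0, 90.0, -170.6]
contact_force: [-0.6, 1.2, -1.5]
finger_gap: 9.5
```

Emit:
play_rows(
  plan=[
    [15,0,0,0,0,0],
    [20,0,0,0,0,0],
    [20,0,0,0,0,0],
    [15,0,0,0,0,0],
    [6,0,0,0,0,0],
    [4,0,0,0,0,0],
    [2,0,0,0,0,0],
    [0,0,0,0,0,0],
    [0,0,0,0,0,0],
  ],
)

```text
time_s: 8.65
tool_pos: [514.7, -261.2, 56.4]
eef_rot: [-106.6, 89.9, -27.1]
contact_force: [0.2, 0.8, -1.9]
finger_gap: 9.8
```

Emit:
play_rows(
  plan=[
    [1.5,0,0,0,0,0],
    [1,0,0,0,0,0],
    [0.5,0,0,0,0,0],
    [0,0,0,0,0,0],
  ],
)

```text
time_s: 9.05
tool_pos: [514.2, -260.9, 52.7]
eef_rot: [64.3, 90.0, 143.8]
contact_force: [0.2, 1.2, -1.6]
finger_gap: 9.7
```

Emit:
play_rows(
  plan=[
    [0.5,0,0,0,0,0],
    [0.5,0,0,0,0,0],
    [0,0,0,0,0,0],
  ],
)

```text
time_s: 9.35
tool_pos: [514.5, -261.0, 52.0]
eef_rot: [-103.5, 90.0, -24.0]
contact_force: [0.1, -0.2, 1.3]
finger_gap: 9.8
```

It has touched down (the vertical force rose by about 3 N). Releasing and rising.

Emit:
play_rows(
  plan=[
    [0,0,0,0,0,0],
    [0,0,0,0,0,0],
    [0,0,0,0,0,0],
    [0,0,0,0,0,0],
    [0,0,0,0,0,0],
    [0,0,0,0,0,0],
  ],
  claw=0.55,
)

```text
time_s: 9.95
tool_pos: [514.2, -260.9, 51.8]
eef_rot: [83.4, 90.0, 163.0]
contact_force: [0.0, -0.7, -0.2]
finger_gap: 41.2
```

Emit:
play_rows(
  plan=[
    [-5,0,0,0,0,0],
    [-15,0,0,0,0,0],
    [-25,0,0,0,0,0],
    [-35,0,0,0,0,0],
    [-35,0,0,0,0,0],
    [-20,0,0,0,0,0],
    [-5,0,0,0,0,0],
    [0,0,0,0,0,0],
    [0,0,0,0,0,0],
  ],
)

```text
time_s: 10.85
tool_pos: [513.6, -260.6, 190.9]
eef_rot: [74.6, 89.9, 154.1]
contact_force: [-0.0, -0.9, 0.1]
finger_gap: 41.5
```

Run:
```python
from h import *
c=camera('scene'); d=camera('side'); w=camera('wrist');s=get_state()
import pickle; pickle.dump((c,d,w,s),open('c4.pkl','wb'))
print(s['tool_pos'],s['contact_force'],s['finger_gap'],s['time_s'])
zoom(d,190,150,350,310,3.5,'d4.png')
cv2.imwrite('pics/w4.png',w['pixels'][:,:,::-1])
```

```text
[ 513.62805177 -260.56093769  190.50668952] [-0.07833933  0.65823777  0.67056036] 41.5175726864049 11.0
```

View pics/d4.png

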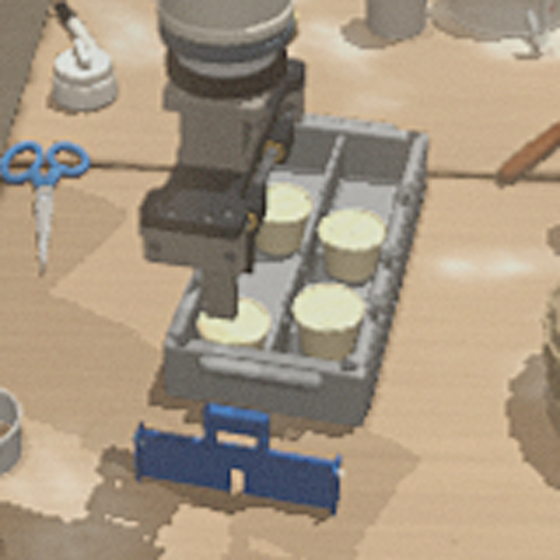

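View pics/w4.png

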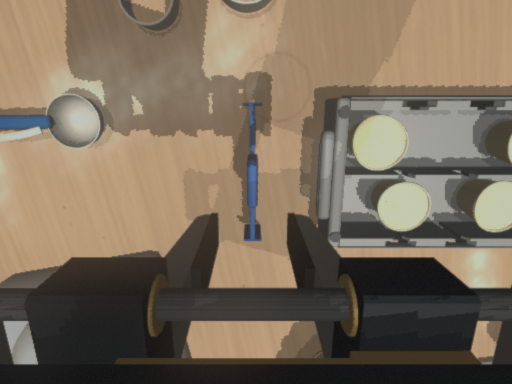

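The divider stands upright on the worktop at wrist pixel (252,170). All four cups are upright. Next I close the fingers and move over the robot-side lane, behind cup C.

Emit:
play_rows(
  plan=[
    [0,0,20,0,0,0],
    [0,0,30,0,0,0],
    [0,3,35,0,0,0],
    [0,4,35,0,0,0],
    [0,4,35,0,0,0],
    [0,4,35,0,0,0],
    [0,4,35,0,0,0],
    [0,4,35,0,0,0],
    [0,4,35,0,0,0],
    [0,4,30,0,0,0],
    [0,3,20,0,0,0],
    [0,0,9,0,0,0],
  ],
  claw=1,
)

```text
time_s: 12.2
tool_pos: [544.7, 95.0, 190.9]
eef_rot: [101.2, 89.9, -179.2]
contact_force: [-0.3, 0.7, 0.2]
finger_gap: 0.6
```

Emit:
play_rows(
  plan=[
    [10,0,0,0,0,0],
    [20,0,0,0,0,0],
    [20,0,0,0,0,0],
    [10,0,0,0,0,0],
    [0,0,0,0,0,0],
    [0,0,0,0,0,0],
  ],
)

```text
time_s: 12.8
tool_pos: [545.3, 92.8, 131.8]
eef_rot: [132.9, 90.0, -147.7]
contact_force: [-0.0, -0.1, -0.2]
finger_gap: 0.5
```

Run:
```python
from h import *
w=camera('wrist');s=get_state()
t=np.radians(-10.45);M=np.array([[np.cos(t),-np.sin(t)],[np.sin(t),np.cos(t)]])
print(s['tool_pos'],s['finger_gap'],s['time_s'], M.T@(s['tool_pos'][:2]-[555.9,-36.7])+[0,-21.5])
for z in (20,56): print(z,proj(w,[*s['tool_pos'][:2],z]))
cv2.imwrite('pics/w5.png',w['pixels'][:,:,::-1])
```

```text
[545.68950698  92.99577123 132.31438096] 0.2407677722228996 12.85 [-33.56501968 104.19262786]
20 (np.float64(252.87071653491915), np.float64(182.00554554028287))
56 (np.float64(252.96977568776936), np.float64(192.66858676117033))
```

View pics/w5.png

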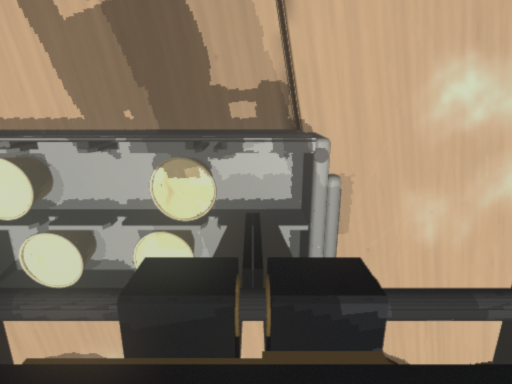

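TCP projects to (253,185), in the middle of the upper lane (v 155–207) and about 33 mm behind cup C's rim (u=216). Descending.

Emit:
play_rows(
  plan=[
    [20,0,0,0,0,0],
    [25,0,0,0,0,0],
    [25,0,0,0,0,0],
    [20,0,0,0,0,0],
    [12,0,0,0,0,0],
    [8,0,0,0,0,0],
    [0,0,0,0,0,0],
    [0,0,0,0,0,0],
  ],
)

```text
time_s: 13.65
tool_pos: [545.8, 93.4, 22.5]
eef_rot: [-70.2, 89.9, 9.3]
contact_force: [0.1, -0.1, 0.3]
finger_gap: 0.6
```

Run:
```python
from h import *
d=camera('side');c=camera('scene');s=get_state()
t=np.radians(-10.45);M=np.array([[np.cos(t),-np.sin(t)],[np.sin(t),np.cos(t)]])
print(s['tool_pos'],s['contact_force'],s['time_s'], M.T@(s['tool_pos'][:2]-[555.9,-36.7])+[0,-21.5])
i=[x['pixels'][130:290,200:360,::-1] for x in(d,c)]
cv2.imwrite('pics/d6.png',cv2.resize(np.hstack(i),None,fx=2.5,fy=2.5,interpolation=cv2.INTER_CUBIC))
```

```text
[545.95624074  93.49785735  22.74061616] [ 0.24254103 -0.38802772  0.04204026] 13.75 [-33.39377716 104.73476563]
```

View pics/d6.png

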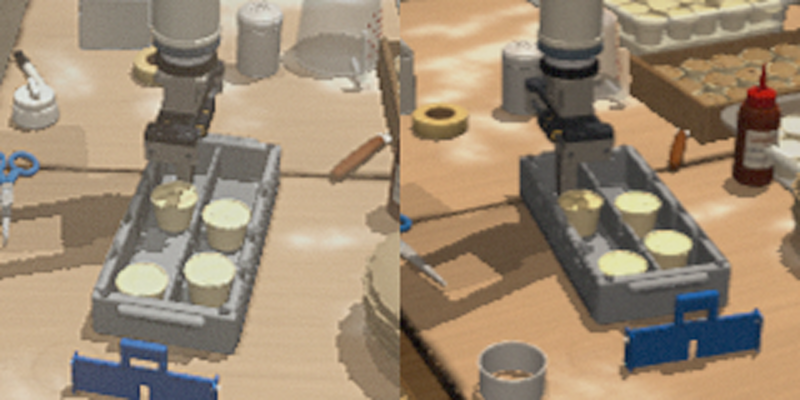

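Fingers are in the lane behind cup C with no contact. Pushing gently toward -y.

Emit:
play_rows(
  plan=[
    [0,0,-6,0,0,0],
    [0,0.5,-4,0,0,0],
    [0,0.5,-3,0,0,0],
    [0,0,-3,0,0,0],
    [0,0,-4,0,0,0],
    [0,0,-5,0,0,0],
    [0,0,-6,0,0,0],
    [0,0,-7,0,0,0],
    [0,0,-7,0,0,0],
    [0,0,-7,0,0,0],
    [0,0,-7,0,0,0],
    [0,0,-7,0,0,0],
  ],
)

```text
time_s: 14.95
tool_pos: [532.0, 28.0, 21.8]
eef_rot: [123.7, 90.0, -156.7]
contact_force: [0.3, 0.7, 0.5]
finger_gap: 0.7
```

Emit:
play_rows(
  plan=[
    [0,0,-7,0,0,0],
    [0,0,-7,0,0,0],
    [0,0,-6,0,0,0],
    [0,0,-5,0,0,0],
    [0,0,-4,0,0,0],
    [0,0,-3,0,0,0],
    [0,0,-2,0,0,0],
    [0,0,0,0,0,0],
  ],
)

```text
time_s: 15.75
tool_pos: [526.0, -5.0, 21.8]
eef_rot: [170.6, 90.0, -109.9]
contact_force: [0.7, -0.1, 0.9]
finger_gap: 0.2
```

Run:
```python
from h import *
d=camera('side');c=camera('scene');w=camera('wrist');s=get_state()
t=np.radians(-10.45);M=np.array([[np.cos(t),-np.sin(t)],[np.sin(t),np.cos(t)]])
print(s['tool_pos'],s['contact_force'],s['time_s'], M.T@(s['tool_pos'][:2]-[555.9,-36.7])+[0,-21.5])
i=[x['pixels'][150:290,220:340,::-1] for x in(d,c)]
cv2.imwrite('pics/d7.png',cv2.resize(np.hstack(i),None,fx=3.3,fy=3.3,interpolation=cv2.INTER_CUBIC))
cv2.imwrite('pics/w7.png',w['pixels'][:,:,::-1])
```

```text
[526.02677716  -4.70223016  21.7688592 ] [-0.15444724  0.27329051 -0.55140482] 15.9 [-35.18140497   4.54871324]
```

View pics/d7.png

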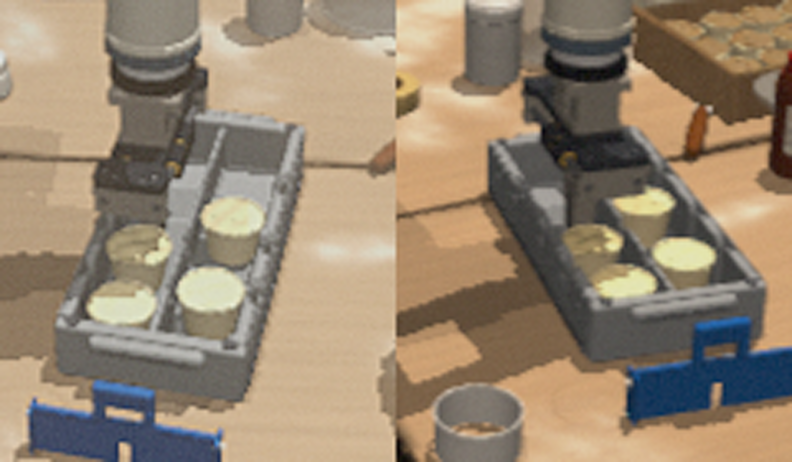

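View pics/w7.png

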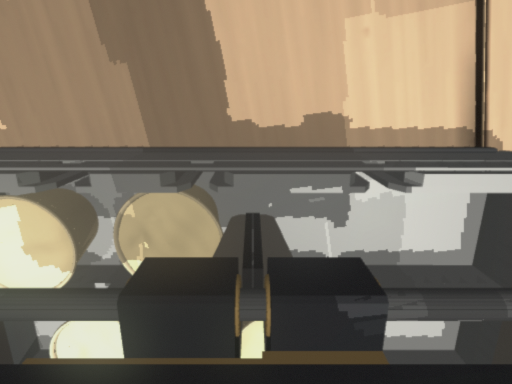

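Cup C slid upright and is still touching the finger at (220,235). I'll measure its rim and the short-end cup.

```bash
cat >> h.py <<'E'
t_=np.radians(-10.45);M_=np.array([[np.cos(t_),-np.sin(t_)],[np.sin(t_),np.cos(t_)]])
def car(p): return M_.T@(np.array(p)[:2]-[555.9,-36.7])+[0,-21.5]
def uncar(p): return M_@(np.array(p)-[0,-21.5])+[555.9,-36.7]
E
python3 - <<'E'
from h import *
w=camera('wrist');print(get_state()['time_s'])
for n,u in(('Crear',(221,236)),('Cfront',(114,236)),('Arear',(77,243))): print(n,car(onz(w,*u,48)).round(1))
for n in('side','scene'):
    c=camera(n); im=c['pixels'].astype(int)
    m=((im[...,0]>150)&(im[...,1]>145)&(im[...,0]-im[...,2]>25)&(im[...,0]-im[...,1]<22)).astype(np.uint8)
    k,l,st,ce=cv2.connectedComponentsWithStats(m)
    for i in range(1,k):
        if st[i,4]>20 and 235<ce[i][0]<330 and 175<ce[i][1]<265: print(n,st[i],car(onz(c,*ce[i],48)).round(1))
E
```

```text
15.95
Crear [-41.9 -11.9]
Cfront [-41.9 -67. ]
Arear [-38.  -86.7]
side [290 176  16   6  51] [ 21.2 219.6]
side [281 210  20  12 182] [36.7 17.7]
side [253 219  14   7  26] [-45.7 -33. ]
side [254 219  18  12  81] [-26.2 -47.6]
side [274 231  21  14 196] [ 37.2 -86.2]
side [246 235  21  14 202] [ -32.6 -118. ]
scene [232 177  16   5  30] [-70.5 290.6]
scene [285 207  19   9 103] [35.7 13.6]
scene [282 219   6   7  25] [-20.3 -47.9]
scene [298 222  19  10 155] [ 33.9 -87.7]
scene [280 230  19  11 125] [ -32.8 -125.3]
```

Emit:
play_rows(
  plan=[
    [0,0,-3,0,0,0],
    [0,0,-4,0,0,0],
    [0,0,-4,0,0,0],
    [0,0,-3,0,0,0],
    [0,0,-3,0,0,0],
    [0,0,-1.5,0,0,0],
    [0,0,0,0,0,0],
    [0,0,0,0,0,0],
  ],
)

```text
time_s: 16.85
tool_pos: [522.7, -23.0, 21.8]
eef_rot: [162.7, 90.0, -117.7]
contact_force: [0.2, -0.1, -0.4]
finger_gap: 0.3
```

Run:
```python
from h import *
w=camera('wrist');s=get_state();print(s['tool_pos'],car(s['tool_pos']),s['contact_force'])
cv2.imwrite('pics/w8.png',w['pixels'][:,:,::-1])
```

```text
[522.63814241 -22.98219209  21.77779253] [-35.1982623  -14.04267104] [-0.63338648 -0.32400366 -0.24415192]
```

View pics/w8.png

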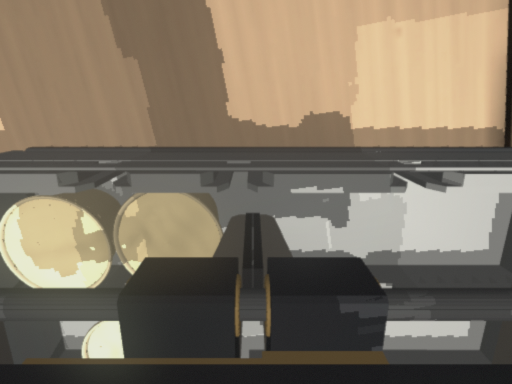

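Cup C is in the short end, upright, next to cup A, with its rear rim at about y=-30.5. Backing off, then over to the other lane.

Emit:
play_rows(
  plan=[
    [0,0,5,0,0,0],
    [0,0,10,0,0,0],
    [-10,0,5,0,0,0],
    [-25,0,0,0,0,0],
    [-30,0,0,0,0,0],
    [-25,0,0,0,0,0],
    [-10,-10,15,0,0,0],
    [0,-20,20,0,0,0],
    [0,-20,20,0,0,0],
    [0,-15,15,0,0,0],
    [0,-5,7,0,0,0],
    [0,0,0,0,0,0],
  ],
)

```text
time_s: 18.1
tool_pos: [609.4, 60.7, 122.0]
eef_rot: [-70.8, 90.0, 8.8]
contact_force: [0.8, -0.6, -0.4]
finger_gap: 0.4
```

Run:
```python
from h import *
w=camera('wrist');s=get_state();print(s['tool_pos'],car(s['tool_pos']),s['contact_force'])
for z in (20,48): print(z,proj(w,[*s['tool_pos'][:2],z]))
cv2.imwrite('pics/w9.png',w['pixels'][:,:,::-1])
```

```text
[608.52601132  60.00015881 121.80755835] [34.21390952 83.14141712] [ 0.41363072 -0.67270262  0.24522223]
20 (np.float64(251.69911899319845), np.float64(183.5346007990265))
48 (np.float64(251.66122964718022), np.float64(192.0685319534968))
```

View pics/w9.png

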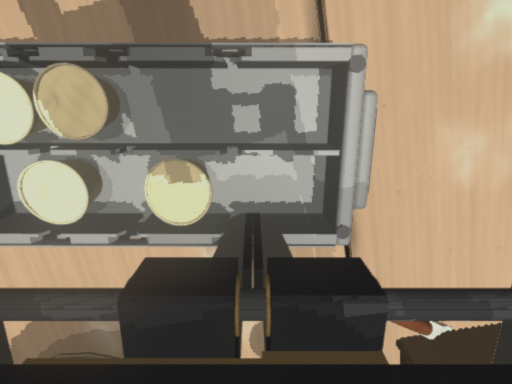

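Lane 2 is below the partition in the image (v 158–232). TCP projects to (252,188), and cup D's rear rim is at u=211, about 36 mm away. Descending.

Emit:
play_rows(
  plan=[
    [15,0,0,0,0,0],
    [25,0,0,0,0,0],
    [25,0,0,0,0,0],
    [18,0,0,0,0,0],
    [10,0,0,0,0,0],
    [6,0,0,0,0,0],
    [0,0,0,0,0,0],
  ],
)

```text
time_s: 18.85
tool_pos: [608.5, 59.3, 22.2]
eef_rot: [107.2, 89.9, -173.3]
contact_force: [-0.4, 0.8, 0.9]
finger_gap: 0.4
```

Emit:
play_rows(
  plan=[
    [0,0,-6,0,0,0],
    [0,0,-5,0,0,0],
    [0,0,-3,0,0,0],
    [0,0,-3,0,0,0],
    [0,0,-3,0,0,0],
    [0,0,-4,0,0,0],
    [0,0,-5,0,0,0],
    [0,0,-6,0,0,0],
    [0,0,-6,0,0,0],
    [0,0,-6,0,0,0],
    [0,0,-6,0,0,0],
    [0,0,-4,0,0,0],
  ],
)

```text
time_s: 20.05
tool_pos: [598.6, 3.0, 22.8]
eef_rot: [120.3, 90.0, -160.2]
contact_force: [-0.4, 0.9, -0.7]
finger_gap: 0.6
```

Emit:
play_rows(
  plan=[
    [0,0,-4,0,0,0],
    [0,0,-3,0,0,0],
    [0,0,-3,0,0,0],
    [0,0,-4,0,0,0],
    [0,0,-4,0,0,0],
    [0,0,-4,0,0,0],
    [0,0,-3,0,0,0],
    [0,0,-2,0,0,0],
    [0,0,0,0,0,0],
  ],
)

```text
time_s: 20.95
tool_pos: [593.7, -23.2, 22.8]
eef_rot: [133.3, 90.0, -147.2]
contact_force: [-0.5, -0.3, 0.2]
finger_gap: 0.5
```

Run:
```python
from h import *
w=camera('wrist');d=camera('side');c=camera('scene');s=get_state();print(s['tool_pos'],car(s['tool_pos']),s['contact_force'])
i=[x['pixels'][150:290,220:340,::-1] for x in(d,c)]
cv2.imwrite('pics/d10.png',cv2.resize(np.hstack(i),None,fx=3.3,fy=3.3,interpolation=cv2.INTER_CUBIC))
cv2.imwrite('pics/w10.png',w['pixels'][:,:,::-1])
```

```text
[593.86655139 -22.93516695  22.7786014 ] [34.84019191 -1.07720193] [-1.15818315  0.47110827 -0.23042722]
```

View pics/d10.png

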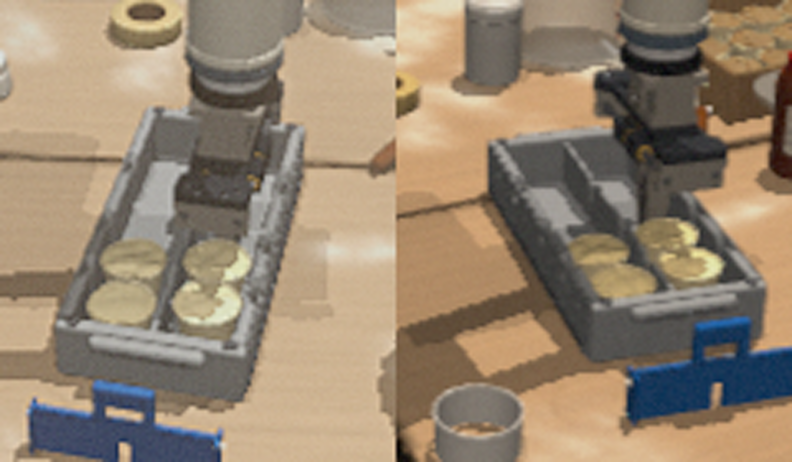

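View pics/w10.png

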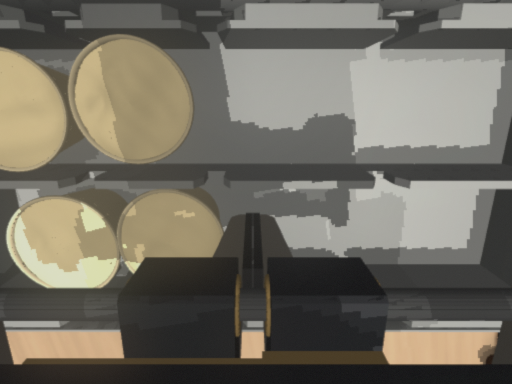

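Cups D and B are now touching, both upright. About 13 mm more to go.

Emit:
play_rows(
  plan=[
    [0,0,-2,0,0,0],
    [0,0,-3,0,0,0],
    [0,0,-3,0,0,0],
    [0,0,-3,0,0,0],
    [0,0,-1.5,0,0,0],
    [0,0,0,0,0,0],
    [0,0,0,0,0,0],
  ],
)

```text
time_s: 21.8
tool_pos: [591.6, -35.3, 22.8]
eef_rot: [179.6, 90.0, -100.9]
contact_force: [0.5, -0.1, -0.3]
finger_gap: 0.4
```

Run:
```python
from h import *
w=camera('wrist');s=get_state();print(s['tool_pos'],car(s['tool_pos']),s['contact_force'],s['time_s'])
print(car(onz(w,222,238,48)),car(onz(w,117,238,48)))
cv2.imwrite('pics/w11.png',w['pixels'][:,:,::-1])
```

```text
[591.60336435 -35.28383666  22.79486725] [ 34.85431274 -13.6315422 ] [-0.38003321 -0.01093231  0.2904374 ] 21.85
[ 29.70448563 -29.78296881] [ 29.63538482 -84.35946392]
```

View pics/w11.png

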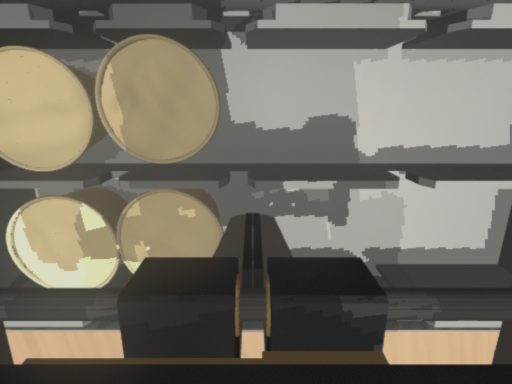

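All four cups are in the short end. Back off, rise and look down over the slots.

Emit:
play_rows(
  plan=[
    [0,0,5,0,0,0],
    [0,0,10,0,0,0],
    [-10,0,5,0,0,0],
    [-25,0,0,0,0,0],
    [-35,0,0,0,0,0],
    [-40,0,0,0,0,0],
    [-35,8,-5,0,0,0],
    [-20,12,-10,0,0,0],
    [-3,10,-8,0,0,0],
    [0,5,-4,0,0,0],
    [0,0,0,0,0,0],
    [0,0,0,0,0,0],
  ],
  claw=1,
)

```text
time_s: 23.05
tool_pos: [555.4, -35.6, 189.6]
eef_rot: [92.9, 89.9, 172.4]
contact_force: [0.9, 0.7, 0.4]
finger_gap: 0.4
```

Run:
```python
from h import *
w=camera('wrist');s=get_state();print(s['tool_pos'],car(s['tool_pos']),s['contact_force'],s['time_s'])
cv2.imwrite('pics/w12.png',w['pixels'][:,:,::-1])
import pickle; pickle.dump((w,s),open('w12.pkl','wb'))
zoom(w,100,80,300,260,4,'w12z.png')
for y in (-21.5,): print([np.round(proj(w,[*uncar([x,y]),56]),1) for x in(-75,0,75)])
```

```text
[555.66713669 -35.54509398 189.62026689] [ -0.4384748 -20.4064859] [ 0.84532112  0.11929681 -1.52534874] 23.1
[array([251.4, 101.8]), array([251.6, 177.3]), array([251.7, 244. ])]
```

View pics/w12.png

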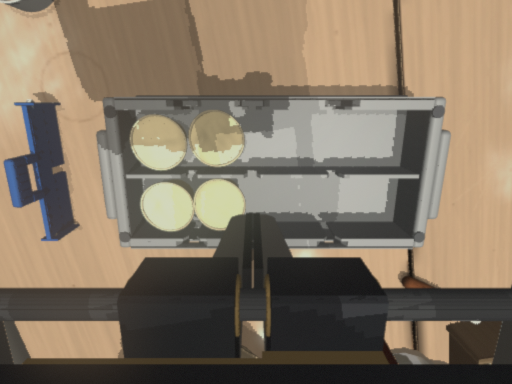

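View pics/w12z.png

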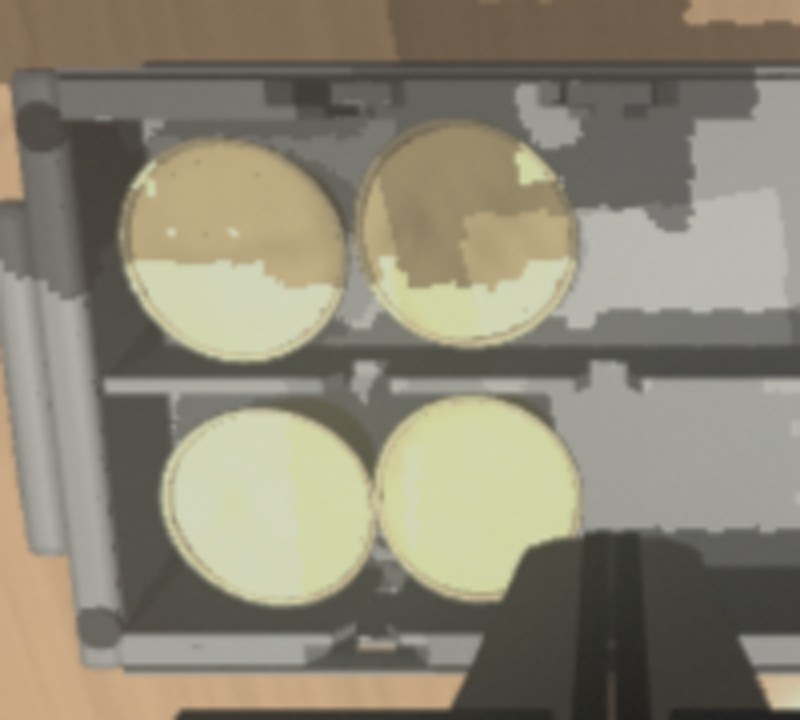

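The partition notch is at u≈252, against a predicted 251.6, so the carrier hasn't moved. The cups' rear rims (u≈245) clear the slot line. Going for the divider.

Run:
```python
from h import *
print(car([514.3,-260.95]), car(get_state()['tool_pos']), Rst(get_state()).as_matrix().round(4))
```

```text
[-2.36121303e-01 -2.49575792e+02] [ -0.4384748 -20.4064859] [[-1.600e-03 -9.833e-01  1.818e-01]
 [ 2.000e-04  1.818e-01  9.833e-01]
 [-1.000e+00  1.600e-03 -1.000e-04]]
```

Emit:
play_rows(
  plan=[
    [0,0,-15,0,0,0],
    [0,0,-30,0,0,0],
    [0,0,-35,0,0,0],
    [0,0,-35,0,0,0],
    [0,0,-35,0,0,0],
    [0,0,-35,0,0,0],
    [0,0,-25,0,0,0],
    [0,0,-14,0,0,0],
    [0,0,-5,0,0,0],
    [0,0,0,0,0,0],
  ],
  claw=0.5,
)

```text
time_s: 24.1
tool_pos: [514.1, -261.1, 190.5]
eef_rot: [59.7, 90.0, 139.2]
contact_force: [-0.3, 0.3, -0.3]
finger_gap: 45.7
```

Run:
```python
from h import *
w=camera('wrist');s=get_state();print(s['tool_pos'],car(s['tool_pos']),s['finger_gap'],s['time_s'])
im=w['pixels'].astype(int); m=((im[...,2]>im[...,0]*1.5)&(im[...,2]>45)); ys,xs=np.where(m); ok=(xs>215)&(xs<290)
for y in range(90,260,8):
    r=xs[(ys==y)&ok]; print(y,(int(r.min()),int(r.max())) if len(r) else None,end=' ')
print(proj(w,[*s['tool_pos'][:2],87-6-.0]))
zoom(w,200,80,310,270,3,'w13.png')
```

```text
[ 514.26279074 -260.46810279  190.51173318] [  -0.36011866 -249.10863634] 45.86476073100281 24.15
90 None 98 None 106 (251, 253) 114 None 122 None 130 None 138 None 146 (252, 254) 154 None 162 (251, 255) 170 (249, 257) 178 (249, 256) 186 (249, 256) 194 (249, 256) 202 (249, 256) 210 (251, 254) 218 (251, 254) 226 (250, 255) 234 (251, 255) 242 None 250 None 258 None (np.float64(253.21188564973468), np.float64(182.38000642481694))
```

View pics/w13.png

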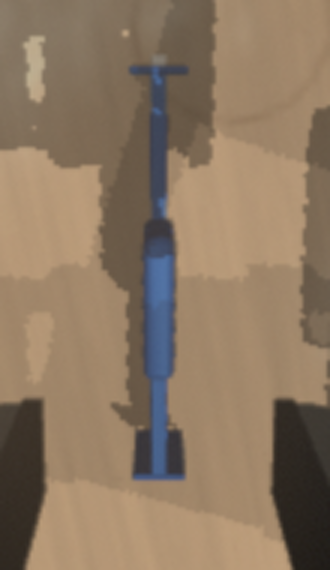

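Divider and TCP line up (handle u≈252.5, predicted 253). Descending 138 mm and gripping.

Emit:
play_rows(
  plan=[
    [15,0,0,0,0,0],
    [30,0,0,0,0,0],
    [35,0,0,0,0,0],
    [30,0,0,0,0,0],
    [15,0,0,0,0,0],
    [8,0,0,0,0,0],
    [4,0,0,0,0,0],
    [0,0,0,0,0,0],
    [0,0,0,0,0,0],
  ],
)

```text
time_s: 25.05
tool_pos: [515.1, -261.3, 54.9]
eef_rot: [-107.2, 89.9, -27.7]
contact_force: [0.4, -0.9, -0.2]
finger_gap: 45.7
```

Emit:
play_rows(
  plan=[
    [0,0,0,0,0,0],
    [0,0,0,0,0,0],
    [0,0,0,0,0,0],
    [0,0,0,0,0,0],
    [0,0,0,0,0,0],
    [0,0,0,0,0,0],
    [0,0,0,0,0,0],
    [0,0,0,0,0,0],
  ],
  claw=1,
  grip_force=35,
)

```text
time_s: 25.85
tool_pos: [514.3, -260.9, 53.9]
eef_rot: [-108.4, 90.0, -28.9]
contact_force: [-0.5, 0.5, 2.8]
finger_gap: 9.7
```

Emit:
play_rows(
  plan=[
    [-5,0,0,0,0,0],
    [-15,0,0,0,0,0],
    [-25,0,0,0,0,0],
    [-25,0,0,0,0,0],
    [-15,0,0,0,0,0],
    [-5,0,15,0,0,0],
    [0,0,30,0,0,0],
    [0,0,30,0,0,0],
    [0,0,30,0,0,0],
    [0,0,30,0,0,0],
    [0,0,30,0,0,0],
    [0,0,30,0,0,0],
  ],
)

```text
time_s: 27.05
tool_pos: [549.0, -66.9, 143.1]
eef_rot: [82.3, 89.9, 161.8]
contact_force: [0.7, -1.0, -0.7]
finger_gap: 9.6
```

Emit:
play_rows(
  plan=[
    [0,0,20,0,0,0],
    [0,0,10,0,0,0],
    [0,0,3,0,0,0],
    [0,0,0,0,0,0],
    [0,0,0,0,0,0],
    [0,0,0,0,0,0],
  ],
)

```text
time_s: 27.65
tool_pos: [555.6, -37.6, 143.8]
eef_rot: [167.2, 90.0, -113.3]
contact_force: [0.5, 0.2, -2.2]
finger_gap: 10.2
```

Run:
```python
from h import *
w=camera('wrist');s=get_state();print(s['tool_pos'],car(s['tool_pos']),s['finger_gap'],s['time_s'],s['contact_force'])
print(Rst(s).as_matrix().round(4))
zoom(w,140,80,350,280,3.3,'w14.png')
import pickle; pickle.dump((w,s),open('w14.pkl','wb'))
d=camera('side'); c=camera('scene')
i=[x['pixels'][130:270,220:340,::-1] for x in(d,c)]
cv2.imwrite('pics/d14.png',cv2.resize(np.hstack(i),None,fx=3.3,fy=3.3,interpolation=cv2.INTER_CUBIC))
```

```text
[555.58752222 -37.45453205 143.74991747] [ -0.17043983 -22.29869346] 9.632940242827846 27.7 [ 0.49570779 -0.02937398 -1.36758911]
[[-1.000e-04 -9.832e-01  1.828e-01]
 [-1.000e-04  1.828e-01  9.832e-01]
 [-1.000e+00  1.000e-04 -1.000e-04]]
```

View pics/w14.png

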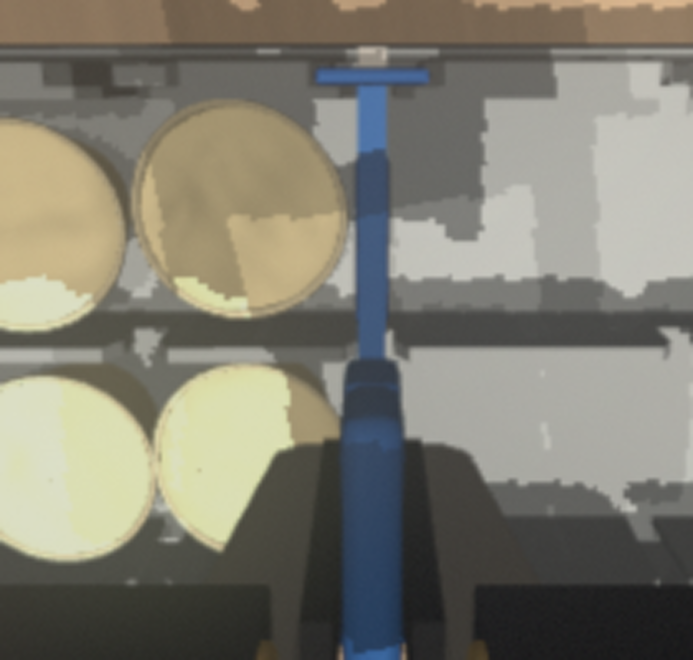

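View pics/d14.png

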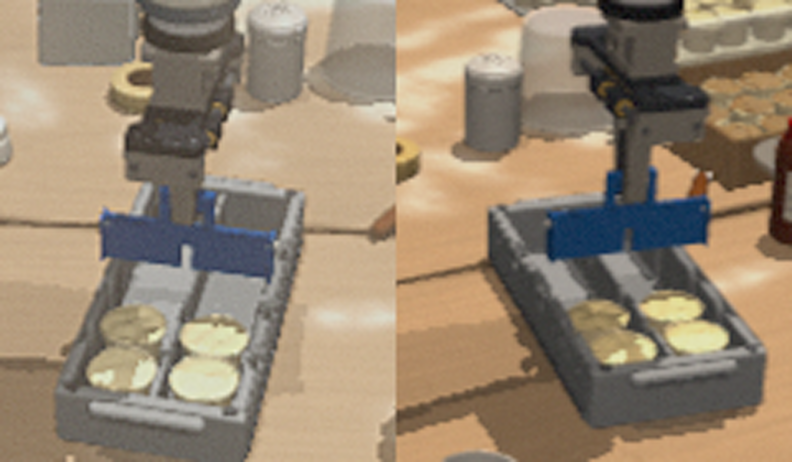

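Aligned above the slots to within 1 mm. The wall lies over the partition notch and the cups are clear on the left. Correcting 0.8 mm and lowering to the slot mouths, then in gently.

Emit:
play_rows(
  plan=[
    [6,-0.2,0.4,0,0,0],
    [10,0,0.4,0,0,0],
    [8,0,0,0,0,0],
    [5,0,0,0,0,0],
    [4,0,0,0,0,0],
    [3,0,0,0,0,0],
    [3,0,0,0,0,0],
    [3,0,0,0,0,0],
    [0,0,0,0,0,0],
  ],
)

```text
time_s: 28.7
tool_pos: [555.9, -36.0, 101.5]
eef_rot: [96.7, 90.0, 176.2]
contact_force: [-0.0, -0.2, -1.1]
finger_gap: 9.6
```

Emit:
play_rows(
  plan=[
    [3,0,0,0,0,0],
    [3,0,0,0,0,0],
    [3,0,0,0,0,0],
    [0,0,0,0,0,0],
  ],
)

```text
time_s: 29.1
tool_pos: [555.7, -36.0, 92.3]
eef_rot: [97.3, 90.0, 176.8]
contact_force: [0.6, -0.4, -2.2]
finger_gap: 9.8
```

Entering freely with no contact force. Continuing slowly.

Emit:
play_rows(
  plan=[
    [3,0,-0.4,0,0,0],
    [3,0,0,0,0,0],
    [3,0,0,0,0,0],
    [3,0,0,0,0,0],
    [0,0,0,0,0,0],
  ],
)

```text
time_s: 29.6
tool_pos: [555.6, -36.3, 80.3]
eef_rot: [96.9, 90.0, 176.5]
contact_force: [0.2, -0.2, -1.6]
finger_gap: 9.8
```

Emit:
play_rows(
  plan=[
    [2,0,0,0,0,0],
    [2,0,0,0,0,0],
    [2,0,0,0,0,0],
    [1,0,0,0,0,0],
    [0,0,0,0,0,0],
  ],
)

```text
time_s: 30.1
tool_pos: [555.9, -36.3, 73.9]
eef_rot: [90.2, 90.0, 169.8]
contact_force: [-2.2, 1.0, 1.5]
finger_gap: 10.1
```

At 74 mm the catches have engaged. Pressing down in small steps.

Emit:
play_rows(
  plan=[
    [2,0,0,0,0,0],
    [2,0,0,0,0,0],
    [2,0,0,0,0,0],
    [0,0,0,0,0,0],
  ],
)

```text
time_s: 30.5
tool_pos: [555.5, -36.3, 67.1]
eef_rot: [92.9, 89.9, 172.4]
contact_force: [0.2, 1.5, -2.8]
finger_gap: 9.6
```

Emit:
play_rows(
  plan=[
    [2,0,0,0,0,0],
    [2,0,0,0,0,0],
    [1.5,0,0,0,0,0],
    [0,0,0,0,0,0],
  ],
)

```text
time_s: 30.9
tool_pos: [555.9, -36.4, 61.9]
eef_rot: [104.4, 90.0, -176.1]
contact_force: [0.0, 0.2, -2.1]
finger_gap: 9.5
```

Emit:
play_rows(
  plan=[
    [1,0,0,0,0,0],
    [1,0,0,0,0,0],
    [0,0,0,0,0,0],
  ],
)

```text
time_s: 31.2
tool_pos: [556.1, -36.4, 60.2]
eef_rot: [-88.0, 90.0, -8.5]
contact_force: [-0.2, 0.0, -2.2]
finger_gap: 9.5
```

Emit:
play_rows(
  plan=[
    [1,0,0,0,0,0],
    [0.5,0,0,0,0,0],
    [0,0,0,0,0,0],
  ],
)

```text
time_s: 31.5
tool_pos: [556.2, -36.4, 60.0]
eef_rot: [-82.3, 90.0, -2.7]
contact_force: [-5.3, 0.8, 11.4]
finger_gap: 9.8
```

Hard stop at TCP z≈60 with +11 N, which matches the expected home height. One more small press, then relax and look.

Emit:
play_rows(
  plan=[
    [0.8,0,0,0,0,0],
    [0,0,0,0,0,0],
    [0,0,0,0,0,0],
  ],
)

```text
time_s: 31.8
tool_pos: [556.3, -36.4, 60.0]
eef_rot: [-80.8, 90.0, -1.3]
contact_force: [-7.4, 1.5, 21.3]
finger_gap: 10.0
```

Emit:
play_rows(
  plan=[
    [-1,0,0,0,0,0],
    [-0.7,0,0,0,0,0],
    [0,0,0,0,0,0],
  ],
)

```text
time_s: 32.1
tool_pos: [556.3, -36.4, 60.0]
eef_rot: [-83.1, 90.0, -3.6]
contact_force: [-1.0, -0.2, 5.3]
finger_gap: 9.4
```

Emit:
play_rows(
  plan=[
    [-0.5,0,0,0,0,0],
    [-0.4,0,0,0,0,0],
    [0,0,0,0,0,0],
  ],
)

```text
time_s: 32.4
tool_pos: [555.8, -36.4, 60.3]
eef_rot: [102.0, 90.0, -178.5]
contact_force: [-0.4, -0.7, -1.9]
finger_gap: 9.7
```

Run:
```python
from h import *
s=get_state();print(s['tool_pos'],car(s['tool_pos']),s['contact_force'])
d=camera('side'); c=camera('scene')
i=[x['pixels'][150:270,220:340,::-1] for x in(d,c)]
cv2.imwrite('pics/d15.png',cv2.resize(np.hstack(i),None,fx=3.3,fy=3.3,interpolation=cv2.INTER_CUBIC))
```

```text
[555.84163328 -36.36450178  60.3032869 ] [ -0.11825042 -21.18065291] [-0.38338356 -0.72833942 -1.85626526]
```

View pics/d15.png

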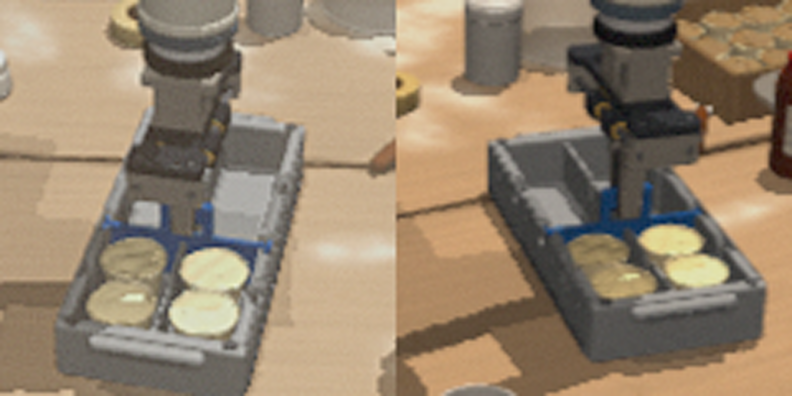

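The -1.9 N is about the divider's own weight, so this doesn't settle it. One slightly firmer tug, still under 8 N, to see if the catches hold.

Emit:
play_rows(
  plan=[
    [-0.5,0,0,0,0,0],
    [0,0,0,0,0,0],
  ],
)

```text
time_s: 32.7
tool_pos: [556.0, -36.4, 61.0]
eef_rot: [92.8, 90.0, 172.3]
contact_force: [-0.5, -0.5, -2.8]
finger_gap: 9.6
```

Emit:
play_rows(
  plan=[
    [-0.3,0,0,0,0,0],
    [0,0,0,0,0,0],
  ],
)

```text
time_s: 32.9
tool_pos: [556.0, -36.4, 61.4]
eef_rot: [-130.3, 90.0, -50.8]
contact_force: [0.2, -0.3, -1.3]
finger_gap: 9.8
```

Emit:
play_rows(
  plan=[
    [-0.5,0,0,0,0,0],
    [0,0,0,0,0,0],
  ],
)

```text
time_s: 33.1
tool_pos: [555.9, -36.4, 61.9]
eef_rot: [96.3, 90.0, 175.8]
contact_force: [-0.8, -0.2, -1.5]
finger_gap: 9.8
```

Emit:
play_rows(
  plan=[
    [-0.5,0,0,0,0,0],
    [0,0,0,0,0,0],
  ],
)

```text
time_s: 33.3
tool_pos: [555.8, -36.3, 62.3]
eef_rot: [95.9, 90.0, 175.5]
contact_force: [-0.3, 0.2, -2.9]
finger_gap: 9.5
```

Emit:
play_rows(
  plan=[
    [-0.5,0,0,0,0,0],
    [-0.5,0,0,0,0,0],
    [0,0,0,0,0,0],
  ],
)

```text
time_s: 33.6
tool_pos: [555.5, -36.3, 63.0]
eef_rot: [95.6, 89.9, 175.1]
contact_force: [-0.4, -0.0, -6.7]
finger_gap: 9.7
```

Emit:
play_rows(
  plan=[
    [-0.5,0,0,0,0,0],
    [-0.5,0,0,0,0,0],
    [0,0,0,0,0,0],
  ],
)

```text
time_s: 33.9
tool_pos: [555.5, -36.4, 63.9]
eef_rot: [98.8, 89.9, 178.3]
contact_force: [-0.2, -0.4, -14.2]
finger_gap: 9.9
```

The catches do hold: resistance builds from 63 mm, so they're latched with about 2.5 mm of window play. I'll pull no further and press it back down to the stop.

Emit:
play_rows(
  plan=[
    [1,0,0,0,0,0],
    [1,0,0,0,0,0],
    [1,0,0,0,0,0],
    [1,0,0,0,0,0],
    [0.7,0,0,0,0,0],
    [0,0,0,0,0,0],
  ],
)

```text
time_s: 34.5
tool_pos: [556.7, -36.4, 60.1]
eef_rot: [-84.0, 89.9, -4.5]
contact_force: [-0.9, 0.4, -1.2]
finger_gap: 9.5
```

Emit:
play_rows(
  plan=[
    [0.6,0,0,0,0,0],
    [0.4,0,0,0,0,0],
    [0,0,0,0,0,0],
  ],
)

```text
time_s: 34.8
tool_pos: [556.8, -36.4, 60.0]
eef_rot: [-83.8, 89.9, -4.3]
contact_force: [-3.5, -0.1, 11.5]
finger_gap: 9.7
```

Back at the hard stop at 60.0 mm. Relaxing, releasing and rising.

Emit:
play_rows(
  plan=[
    [-0.8,0,0,0,0,0],
    [0,0,0,0,0,0],
  ],
)

```text
time_s: 35.0
tool_pos: [556.7, -36.4, 60.0]
eef_rot: [-84.3, 89.9, -4.8]
contact_force: [-1.6, -0.5, 4.2]
finger_gap: 9.6
```

Emit:
play_rows(
  plan=[
    [0,0,0,0,0,0],
    [0,0,0,0,0,0],
    [0,0,0,0,0,0],
    [0,0,0,0,0,0],
    [0,0,0,0,0,0],
    [0,0,0,0,0,0],
  ],
  claw=0.6,
)

```text
time_s: 35.6
tool_pos: [556.0, -36.4, 59.4]
eef_rot: [96.8, 90.0, 176.3]
contact_force: [-0.2, -0.7, 0.3]
finger_gap: 36.7
```

Emit:
play_rows(
  plan=[
    [-5,0,0,0,0,0],
    [-15,0,0,0,0,0],
    [-25,0,0,0,0,0],
    [-35,0,0,0,0,0],
    [-40,0,0,0,0,0],
    [-35,0,0,0,0,0],
    [-20,0,0,0,0,0],
    [-5,0,0,0,0,0],
    [0,0,0,0,0,0],
    [0,0,0,0,0,0],
  ],
)

```text
time_s: 36.6
tool_pos: [555.2, -36.3, 238.2]
eef_rot: [97.0, 89.9, 176.5]
contact_force: [-0.2, 0.1, -0.6]
finger_gap: 36.9
```

Run:
```python
from h import *
w=camera('wrist');d=camera('side'); c=camera('scene');s=get_state();print(s['tool_pos'],car(s['tool_pos']),s['contact_force'],s['time_s'])
i=[x['pixels'][150:270,220:340,::-1] for x in(d,c)]
cv2.imwrite('pics/d16.png',cv2.resize(np.hstack(i),None,fx=3.3,fy=3.3,interpolation=cv2.INTER_CUBIC))
cv2.imwrite('pics/w16.png',w['pixels'][:,:,::-1])
cv2.imwrite('pics/s16.png',c['pixels'][:,:,::-1])
```

```text
[555.266998   -36.32971822 238.06441757] [ -0.68966351 -21.25067213] [-0.81101166 -0.1339632  -0.19568006] 36.75
```

View pics/w16.png

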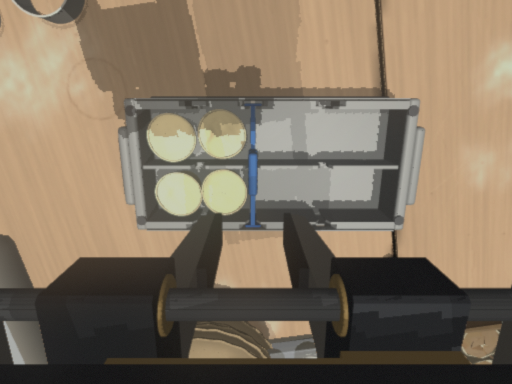

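View pics/d16.png

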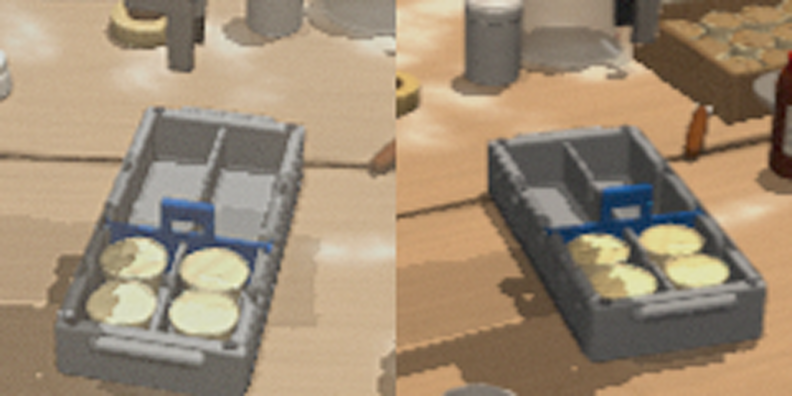

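View pics/s16.png

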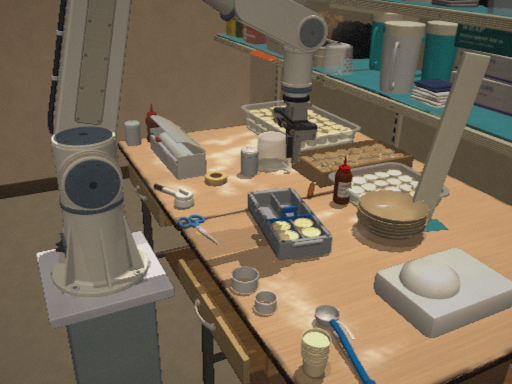

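All four cups are penned and upright, the divider is seated, and the bystanders look untouched. One last numeric check: handle height and carrier edges against the first pictures.

Run:
```python
from h import *
import pickle
a,b=pickle.load(open('c0.pkl','rb'))
for o,n,box in((a,'scene',(265,308,200,235)),(b,'side',(250,310,205,230))):
    c=camera(n)
    for x in(o,c):
        im=x['pixels'].astype(int); m=((im[...,2]>im[...,0]*1.5)&(im[...,2]>60)); u0,u1,v0,v1=box
        ys,xs=np.where(m[v0:v1,u0:u1]); top=[(u,int(ys[xs==u-u0].min())+v0) for u in range(u0,u1,5) if (xs==u-u0).any()]
        print(n,top)
    g=lambda x:np.float32(cv2.cvtColor(x['pixels'],cv2.COLOR_RGB2GRAY))
    for nm,(p0,p1,q0,q1) in {'far':(175,200,240,320),'near':(235,265,240,330)}.items():
        print(n,nm,cv2.phaseCorrelate(g(o)[p0:p1,q0:q1].copy(),g(c)[p0:p1,q0:q1].copy()))
print(get_state()['time_s'])
```

```text
scene [(265, 218), (270, 219), (275, 218), (280, 217), (285, 207), (290, 206), (295, 205), (300, 215), (305, 214)]
scene [(265, 219), (270, 219), (275, 218), (280, 217), (285, 207), (290, 206), (295, 205), (300, 215), (305, 214)]
scene far ((-0.055822551077149285, 0.45982391247470566), 1.0000947084426879)
scene near ((-0.10207767611472462, -0.05551292113860207), 0.623790285675614)
side [(255, 217), (260, 218), (265, 219), (270, 210), (275, 211), (280, 211), (285, 222), (290, 223), (295, 223), (300, 224)]
side [(255, 222), (260, 219), (265, 219), (270, 210), (275, 211), (280, 211), (285, 222), (290, 223), (295, 223), (300, 224)]
side far ((-0.10264695103187904, 0.5076312631513407), 0.9721826393604278)
side near ((-0.3360990098239185, -0.1017447773047575), 0.5917094336615668)
36.85
```

The divider's top edge matches the starting pictures pixel for pixel apart from shadow at the end columns. The carrier shift is under half a pixel. Handing in.

```bash
python3 -c "
from cell import *
print(sign_off())"
```

```text
the job is handed in; nothing more can be done
None
```

The carrier is ready: all four cups are upright and penned in the short end, and the blue divider is back home in its own slots. I handed in at about 37 s of the 67 s allowed.

- **Divider out:** I pulled it straight up and stood it upright on clear worktop about 80 mm off the carrier's short end.
- **Cups:** I slid the two long-end cups along their lanes with closed fingers. In the far lane, the pushed cup moved the one ahead of it toward the end wall. The side and wrist pictures show all four upright, with no lifting or tipping seen.
- **Divider back:** I lowered it into the same slots and pressed it to a hard stop, using up to about 21 N.
- **Snap check:** The first light tugs let it rise about 2.5 mm freely, so at first it looked unlatched. Beyond that the catches held, and the pull rose to about 14 N (the divider's weight included). That was more than I meant to use, since 8 to 13 N can free them. I pressed it back to the same stop with about 11 N but did not tug again, so the final latch rests on that stop height.
- **Final pictures:** The divider's top edge matches the starting pictures to the pixel, apart from its robot-side end, where I put a 1–5 pixel difference down to shadow. The carrier shift measured half a pixel or less, and the other things look undisturbed by eye; I did not measure them.

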